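# Load the polymer scanner with sample bars

### The arm

A 7-joint arm with a two-finger parallel gripper is mounted at the origin on the work surface. World frame = base frame: x ahead of the robot, y to its left, z up, the work surface at z = 0. Lengths are in m, angles in rad, forces in N, time in s.
With the tool pointing down it reaches from about 0.425 to 0.8 m from the base axis. Payload 8.3 kg.
Tool frame: the origin (TCP) lies midway between the tips of the shut fingers; the grasp point (between the pads) lies env.grasp_offset behind it (env.grasp_offset is the distance from the TCP to the grasp point, in m); z points along the fingers, y is the line along which they close (so a half turn about z gives the same grasp; the last joint's range is limited). The gripper opens to 85 mm and grips with 20 to 120 N. Pads are 22 mm wide; open, the fingers measure 114 mm over their backs; the gripper's body (76 mm by 85 mm) begins 54 mm behind the grasp point. The pads swing forward as they close: fully open they stand 13 mm farther back than shut.
Start: joints at [1.205, 0.383, 0.016, 1.37, -0.006, 1.388, -0.046], TCP at [0.186, -0.597, 0.2] pointing down, gripper open.
Joint ranges: [-2.95, 2.95], [-0.25, 2.06], [-1.52, 1.56], [0.18, 2.33], [-1.44, 4.58], [0.02, 2.06], [-3.01, 3.01]. Speed limits (rad/s): [2.39, 2.39, 3.01, 3.01, 3.14, 3.14, 3.14].

### API

Orientations are given as a unit quaternion [w, x, y, z].
In Python, from workcell import env gives the robot as it stands.
- The arm moves only by the tool carry_out, never from a script. Its arguments are lists of equal length, an entry for each row: "travel": the shift along the tool's x, y, z as a fraction of full scale, a list of three; "turn": the turn, a rotation vector about the tool's x, y, z as a fraction of full scale, a list of three. A call has 1 to 20 rows; each row shifts and turns the commanded pose from where the row before left it, along the tool's axes as they then stand; what a row does not reach is not made up. Full scale, the value 1, is 25 mm for a shift and 4 degrees for a turn. A row lasts 1/12 s, in which the tool goes at most 41.7 mm and 7.16 degrees, less where a joint would pass 70% of its speed; a pose out of reach is approached as far as the arm can. A call with a number of a shift or a turn outside -1 to 1 is refused whole. A call with a gripper value outside its range is refused whole. "jaw" is the closure, from 0 (fully open) to 1 (shut), set as the call begins (left out, the last holds). The fingers move at their own pace and stop on an object; the grip force is fixed at half the most. Time passes only in rows, so rows that do not move let the fingers close. It gives the time, the measured TCP pose, the force, the opening and the grip force at its end, in the units of the state.
- env.get_state(): the state, without advancing time (a new reading comes with each control period).
- env.snapshot(name): name is "scene" or "side" or "wrist"; returns a dict with "color" (400x640x3 uint8, red, green, blue), "range_z" (400x640 float32, m along the optical axis (not along the pixel's ray), 0 where there is no reading), "mtx" (3x3 intrinsics, pixels), "extrinsics" (4x4, takes a point from camera to world coordinates). Camera axes: x right, y up, looking along -z (the intrinsics and any distortion apply to the point x, -y, -z); pixel columns grow to the right and rows downward; lengths in m; the calibration is good to about 2 mm. A picture is of the moment at which its call begins.
- env.hand_in(): hands the job in; it is judged then, once.
Trained networks look in the newest picture that a camera, given by its name, has taken for a name from the list of things; names that differ only in an ending like _2 or _b are one class to them, and where a whole thing is asked for, a point or a joint stands for the part that bears it (a point fixed in the world has none). Each returns a list of dicts, best first, with "score" (0 to 1); they miss things now and then, are a little off and sometimes report something else, mostly with a low value. They report only what shows in the picture. A call takes as long as a camera call. They do not tell look-alikes from the thing itself.
- env.regions_of(query, camera): "pixels" (400x640 bool, what is visible of it) and "extent" ([left, top, right, bottom] in pixels, round what is visible of it).
The state is a dict: "time_s": time; "joint_positions": joint angles; "joint_velocities": joint speeds; "effort": joint torques, N m; "eef_pos": TCP position; "eef_rot": TCP orientation; "contact_force": force on the tool from outside, world axes, zero at the start; "ft_torque": the same for the moment, N m; "grip_width": opening from 0.0 (shut) to 1.0 (fully open); "finger_force": force on a finger pad.
Only numpy, scipy, OpenCV 4.12 (cv2) and the standard library are available. Lean on these libraries where they do the work, as an engineer would, in place of code of your own. Each camera call takes 0.05 s, during which the arm holds its last target. There are 200 camera calls.

### The job

Take the grey bar of the last batch out of the scanner's clips and leave it in the green basket, and press every coloured sample bar on the bench into a clip nest of its own until it snaps fully home. Then crank the handwheel until the carriage's brass pointer stands at the red flag, and let go. Do not knock over the white bottle.

Things in the scene. Friction and masses are not known exactly. Their poses are not given: they have to be found in the camera images.
- bar_red_center (a point): red plastic sample bar of today's batch (two or three of the four colours are there), lying on the bench. 80 mm long, 16 x 16 mm square, 22 g; the last 4 mm at each end taper on all four sides to a 5 x 5 mm tip. The point is the bar's centre, y is its long axis. Any of its four long faces may be up and either end may lead.
- bar_blue_center (a point): blue plastic sample bar of today's batch (two or three of the four colours are there), lying on the bench. 80 mm long, 16 x 16 mm square, 22 g; the last 4 mm at each end taper on all four sides to a 5 x 5 mm tip. The point is the bar's centre, y is its long axis. Any of its four long faces may be up and either end may lead.
- bar_green_center (a point): green plastic sample bar of today's batch (two or three of the four colours are there), lying on the bench. 80 mm long, 16 x 16 mm square, 22 g; the last 4 mm at each end taper on all four sides to a 5 x 5 mm tip. The point is the bar's centre, y is its long axis. Any of its four long faces may be up and either end may lead.
- bar_yellow_center (a point): yellow plastic sample bar of today's batch (two or three of the four colours are there), lying on the bench. 80 mm long, 16 x 16 mm square, 22 g; the last 4 mm at each end taper on all four sides to a 5 x 5 mm tip. The point is the bar's centre, y is its long axis. Any of its four long faces may be up and either end may lead.
- bar_old_center (a point): grey plastic sample bar of the last batch, clipped in the middle nest of the scanner's carriage at the start. 80 mm long, 16 x 16 mm square, 22 g; the last 4 mm at each end taper on all four sides to a 5 x 5 mm tip. The point is the bar's centre, y is its long axis. Any of its four long faces may be up and either end may lead.
- basket: green slotted basket, loose, 130 (x) x 190 (y) x 45 mm high, walls and floor 4 mm; origin under the centre of its floor, z up.
- nest0 (a point): clip nest on the carriage, nearest the robot; the point is where the centre of a fully seated bar lies, 121 mm above the bench; y is along the seated bar, z up. Three equal nests lie side by side along x, 55 mm apart. The bar rests on two blocks 10 mm high, 28 mm either side of its centre, with free air under its middle; the carriage plate's top is 18 mm below the point.
- nest1 (a point): middle nest, where the grey bar sits; same point and axes. At each end of a nest stands a hinged spring clip, 16 mm wide, with a rolled bead 7 mm thick (top 11 mm above the point) that reaches 3 mm in over the bar's end. A bar pressed straight down meets the beads with its centre 15 mm above the point, spreads them (10 to 18 N) and snaps under; a straight pull up of like force frees it.
- nest2 (a point): nest farthest from the robot; same point, axes and clips.
- wheel (a joint): turn of the handwheel, rad, 0 to 8.2, 0 at the start. It grows as the top of the wheel goes towards +y of wheel_hub (to the left seen from the robot); each rad drives the carriage 20 mm to the left, under the scan head. About 0.3 Nm of friction; it stays where it is left.
- wheel_hub (a point): centre of the handwheel on the scanner's front: a solid disc 124 mm in diameter, 14 mm thick, black rim with a white index line, on a level axis 70 mm above the bench (its top is 132 mm up). x is its axis, pointing away from the robot, y points left along the carriage's travel, z up. 48 mm of free air behind the disc, round its shaft.
- scanner: grey and white bench scanner, fixed; origin on the bench under the middle nest as it stands at the start; x away from the robot, y left along the travel. Bed x -95 to 95, y -105 to 295, 90 mm high, with the sliding carriage on it (clips to 133 mm). Scan head x -85 to 150, y 105 to 285, z 162 to 238 mm.
- pointer (a point): tip of the brass pointer on the front edge of the carriage, 50 mm right of the nests' middle, over the white scale; it rides with the carriage. y points along the travel.
- flag (a point): tip of the red flag clamped at the front edge of the scale, which marks where the pointer must stand for scanning (85 to 135 mm of travel from the start). y points along the travel.
- spray: white bottle with a blue label and red cap standing on the bench, 60 mm diameter, 190 mm high; origin under its foot. Bystander.
Not all that is in view belongs to the job. Of the things like the part that bears bar_green_center, leave any that is pink or purple; of the rest the larger one is meant.

How it is judged:
On the way, in this order (a step that is already met when the one before it is completed fails the run):
1. the grey bar is in the basket and every coloured bar is snapped into a nest (x of bar_old_center in the frame of basket between -0.062 and 0.062 m and y of bar_old_center in the frame of basket between -0.092 and 0.092 m and z of bar_old_center in the frame of basket between 0 and 0.042 m and ((x of bar_red_center in the frame of nest0 between -0.005 and 0.005 m and y of bar_red_center in the frame of nest0 between -0.003 and 0.003 m and z of bar_red_center in the frame of nest0 between -0.003 and 0.003 m and angle between the y axis of bar_red_center and the y axis of nest0, either way round below 0.12 rad) or (x of bar_red_center in the frame of nest1 between -0.005 and 0.005 m and y of bar_red_center in the frame of nest1 between -0.003 and 0.003 m and z of bar_red_center in the frame of nest1 between -0.003 and 0.003 m and angle between the y axis of bar_red_center and the y axis of nest1, either way round below 0.12 rad) or (x of bar_red_center in the frame of nest2 between -0.005 and 0.005 m and y of bar_red_center in the frame of nest2 between -0.003 and 0.003 m and z of bar_red_center in the frame of nest2 between -0.003 and 0.003 m and angle between the y axis of bar_red_center and the y axis of nest2, either way round below 0.12 rad)) and ((x of bar_blue_center in the frame of nest0 between -0.005 and 0.005 m and y of bar_blue_center in the frame of nest0 between -0.003 and 0.003 m and z of bar_blue_center in the frame of nest0 between -0.003 and 0.003 m and angle between the y axis of bar_blue_center and the y axis of nest0, either way round below 0.12 rad) or (x of bar_blue_center in the frame of nest1 between -0.005 and 0.005 m and y of bar_blue_center in the frame of nest1 between -0.003 and 0.003 m and z of bar_blue_center in the frame of nest1 between -0.003 and 0.003 m and angle between the y axis of bar_blue_center and the y axis of nest1, either way round below 0.12 rad) or (x of bar_blue_center in the frame of nest2 between -0.005 and 0.005 m and y of bar_blue_center in the frame of nest2 between -0.003 and 0.003 m and z of bar_blue_center in the frame of nest2 between -0.003 and 0.003 m and angle between the y axis of bar_blue_center and the y axis of nest2, either way round below 0.12 rad)) and ((x of bar_green_center in the frame of nest0 between -0.005 and 0.005 m and y of bar_green_center in the frame of nest0 between -0.003 and 0.003 m and z of bar_green_center in the frame of nest0 between -0.003 and 0.003 m and angle between the y axis of bar_green_center and the y axis of nest0, either way round below 0.12 rad) or (x of bar_green_center in the frame of nest1 between -0.005 and 0.005 m and y of bar_green_center in the frame of nest1 between -0.003 and 0.003 m and z of bar_green_center in the frame of nest1 between -0.003 and 0.003 m and angle between the y axis of bar_green_center and the y axis of nest1, either way round below 0.12 rad) or (x of bar_green_center in the frame of nest2 between -0.005 and 0.005 m and y of bar_green_center in the frame of nest2 between -0.003 and 0.003 m and z of bar_green_center in the frame of nest2 between -0.003 and 0.003 m and angle between the y axis of bar_green_center and the y axis of nest2, either way round below 0.12 rad)) and ((x of bar_yellow_center in the frame of nest0 between -0.005 and 0.005 m and y of bar_yellow_center in the frame of nest0 between -0.003 and 0.003 m and z of bar_yellow_center in the frame of nest0 between -0.003 and 0.003 m and angle between the y axis of bar_yellow_center and the y axis of nest0, either way round below 0.12 rad) or (x of bar_yellow_center in the frame of nest1 between -0.005 and 0.005 m and y of bar_yellow_center in the frame of nest1 between -0.003 and 0.003 m and z of bar_yellow_center in the frame of nest1 between -0.003 and 0.003 m and angle between the y axis of bar_yellow_center and the y axis of nest1, either way round below 0.12 rad) or (x of bar_yellow_center in the frame of nest2 between -0.005 and 0.005 m and y of bar_yellow_center in the frame of nest2 between -0.003 and 0.003 m and z of bar_yellow_center in the frame of nest2 between -0.003 and 0.003 m and angle between the y axis of bar_yellow_center and the y axis of nest2, either way round below 0.12 rad))), for 0.2 s.
2. the carriage is being driven in by the handwheel, with the gripper at the wheel (value of joint wheel above 1 rad and distance between the grasp point and wheel_hub below 0.09 m), for 0.1 s.
3. the pointer stands at the flag (y of pointer in the frame of flag between -0.005 and 0.005 m), for 0.2 s.
At the end, for the whole second after the job is handed in: The grey bar lies in the basket (centre within its walls, below the rim); every coloured bar present sits in a nest: centre within 3 mm along and 3 mm above or below, 5 mm across, long axis within 0.12 rad; the pointer stands within 5 mm of the flag along the travel; the wheel is at rest (all of step 1 and all of step 3 and velocity of joint wheel between -0.05 and 0.05 rad/s); the robot touches nothing.
It fails at once if the bottle is knocked over (angle between spray's own z axis and vertical above 0.7 rad).
Of bar_red, bar_blue, bar_green, bar_yellow only 2 to 3 are there at a start; the rules pass over those that are not, and their reading is None.
At some moment in a run one of bar_red, bar_blue, bar_green, bar_yellow, basket may be knocked a few centimetres aside while the robot is not near it.
Once in a run the grip may slacken for a moment while it holds something.
It also fails if it takes over 210 s, if anything falls off the work surface, if the arm or the gripper's body presses on something with over 40 N, if the wrist force passes 120 N, or if a joint passes its speed limit or range.

## Working session

There is one attempt and no reset: what is moved stays moved. The work goes in short steps, Python scripts to look and compute and a tool call to move; the robot and the scene stay as the last step left them, time stands still between calls to the robot, and variables do not carry over. Pictures are saved under pics/ and viewed, at most 14 in all, crops included, and the job is handed in when it is done.

Besides the shell and the picture viewer there is one more tool, called after "Call:" in YAML: its name, and indented under it one key for each argument. carry_out: Moves the arm, as the interface text tells. Its arguments: {"type":"object","properties":{"travel":{"type":"array"},"turn":{"type":"array"},"jaw":{"type":"number"}},"required":["travel","turn"]}

```bash
ls; mkdir -p pics
cat > h.py <<'E'
import numpy as np, cv2
from workcell import env
def snap(n):
    s=env.snapshot(n); return s
def cloud(s):
    z=s['range_z']; K=s['mtx']; v,u=np.mgrid[0:z.shape[0],0:z.shape[1]]
    P=np.stack([(u-K[0,2])/K[0,0]*z,-(v-K[1,2])/K[1,1]*z,-z],-1)
    T=s['extrinsics']; return P@T[:3,:3].T+T[:3,3]
def save(n,img): cv2.imwrite('pics/'+n+'.png',img[...,::-1])
E
python3 - <<'E'
from h import *
st=env.get_state(); print(st['eef_pos'],st['eef_rot'],env.grasp_offset,st['contact_force'])
ims=[]
for n in ['scene','side']:
    s=snap(n); save(n+'0',s['color']); P=cloud(s); ok=s['range_z']>0
    np.savez('c_'+n,P=P,ok=ok,c=s['color'])
    for q in ['bar_red_center','bar_blue_center','bar_green_center','bar_yellow_center','bar_old_center','basket','spray','wheel','pointer','flag','scanner']:
        for r in env.regions_of(q,n)[:3]:
            m=r['pixels']&ok
            if m.sum()<5: continue
            p=P[m]; print(n,q,round(r['score'],2),r['extent'],np.median(p,0).round(3),p.min(0).round(3),p.max(0).round(3))
E
```

```text
pics
[ 0.18625026 -0.59601611  0.19938141] [-9.63481038e-04  9.88558735e-01  1.50833291e-01 -1.29843157e-04] 0.0187 [0.71049401 1.31840103 0.40193925]
scene bar_blue_center 0.56 [271.3, 186.5, 295.4, 201.2] [ 0.456 -0.213  0.012] [ 0.417 -0.254 -0.004] [ 0.466 -0.175  0.019]
scene bar_blue_center 0.42 [236.5, 210.0, 265.9, 279.6] [ 0.772 -0.182  0.104] [ 0.557 -0.293 -0.004] [ 0.787 -0.161  0.19 ]
scene bar_green_center 0.74 [153.5, 221.7, 169.8, 242.5] [ 0.711 -0.474  0.013] [ 0.669 -0.51  -0.004] [ 0.744 -0.457  0.018]
scene bar_green_center 0.5 [259.0, 212.5, 290.4, 224.2] [ 0.567 -0.206  0.013] [ 0.554 -0.245 -0.002] [ 0.575 -0.171  0.018]
scene bar_green_center 0.49 [304.2, 217.1, 310.8, 232.1] [ 0.572 -0.106  0.009] [ 0.544 -0.12   0.001] [ 0.593 -0.096  0.013]
scene bar_old_center 0.77 [359.0, 205.0, 389.8, 217.9] [0.597 0.072 0.126] [0.551 0.033 0.101] [0.603 0.11  0.131]
scene spray 0.8 [238.7, 207.6, 265.2, 279.6] [ 0.773 -0.183  0.104] [ 0.557 -0.293 -0.004] [ 0.787 -0.161  0.19 ]
scene wheel 0.6 [341.1, 171.3, 383.6, 193.9] [0.447 0.01  0.091] [ 0.435 -0.051  0.048] [0.49
[... 1145 characters left out ...]
[ 0.429 -0.055 -0.002] [0.494 0.202 0.135]
side spray 0.79 [393.2, 165.2, 420.3, 242.4] [ 0.741 -0.208  0.093] [ 0.72  -0.223 -0.003] [0.901 0.06  0.193]
side wheel 0.96 [254.2, 170.7, 274.2, 218.8] [ 0.436 -0.004  0.08 ] [ 0.429 -0.055 -0.002] [0.49  0.23  0.135]
side pointer 0.75 [273.9, 144.7, 343.2, 183.3] [0.576 0.044 0.104] [ 0.503 -0.008  0.088] [0.679 0.177 0.135]
side pointer 0.66 [254.4, 169.0, 273.1, 215.9] [ 0.436 -0.004  0.08 ] [ 0.429 -0.055 -0.002] [0.495 0.247 0.135]
side flag 0.45 [265.8, 162.9, 270.2, 176.8] [0.484 0.109 0.081] [0.472 0.102 0.04 ] [0.491 0.164 0.096]
side scanner 0.84 [244.5, 81.8, 351.1, 216.9] [0.574 0.178 0.102] [ 0.429 -0.055 -0.002] [0.731 0.576 0.244]
```

Run:
```python
from h import *
a=cv2.imread('pics/scene0.png'); b=cv2.imread('pics/side0.png')
cv2.imwrite('pics/a.png',cv2.resize(a[140:340,130:530],None,fx=2,fy=2,interpolation=2))
cv2.imwrite('pics/b.png',cv2.resize(b[70:350,170:490],None,fx=2.1,fy=2.1,interpolation=2))
```

```text
(no output)
```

View pics/a.png

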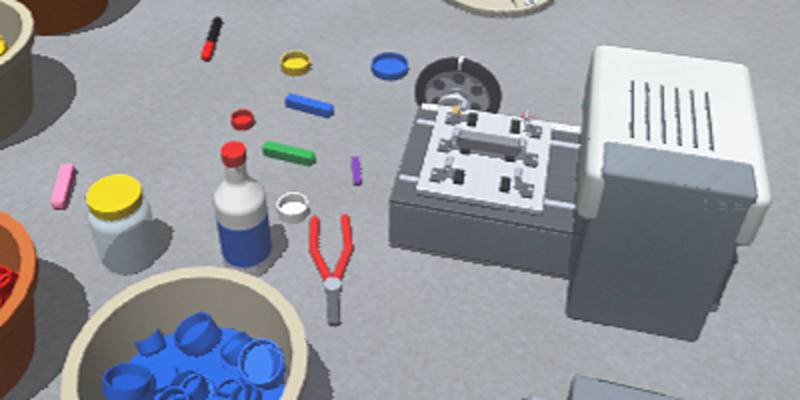

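View pics/b.png

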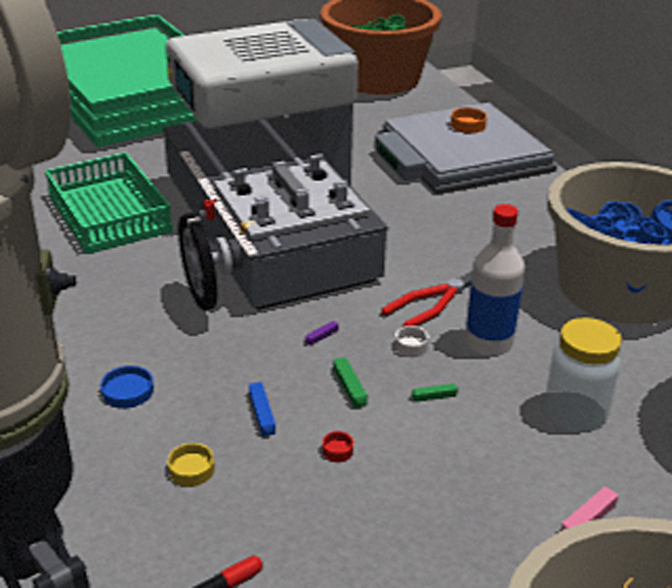

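The scene shows blue bar (285,193), large green (275,217), pink (161,232), purple (308,225); side also shows a second, shorter green bar at (377,256), next to the larger green at (337,252). Green candidates: side (337,252) and (377,256), the rest is pink or purple; the size must decide. The grey bar sits in the middle nest (375,211), the basket is at side (222,165), and the stack of trays behind it is something else.

Run:
```python
from h import *
for n in ['scene','side']:
    d=np.load(f'c_{n}.npz'); P,ok,c=d['P'],d['ok'],d['c']
    hsv=cv2.cvtColor(c,cv2.COLOR_RGB2HSV); H,S,V=cv2.split(hsv)
    B=(P[...,0]>.35)&(P[...,0]<.8)&(P[...,1]<-.05)&(P[...,1]>-.55)&(P[...,2]<.035)&(P[...,2]>.004)&ok
    for name,lo,hi in [('blue',100,125),('green',50,80)]:
        m=((H>=lo)&(H<=hi)&(S>120)&B).astype(np.uint8)
        k,l,stt,_=cv2.connectedComponentsWithStats(m)
        for i in range(1,k):
            if stt[i,4]<25: continue
            p=P[l==i]; top=p[p[:,2]>np.percentile(p[:,2],90)-.005]
            (cx,cy),(w,h),a=cv2.minAreaRect((top[:,:2]*1000).astype(np.float32)); 
            e=np.linalg.eigh(np.cov(top[:,:2].T))[1][:,1]
            print(n,name,stt[i],'c',round(cx),round(cy),'wh',round(w),round(h),'axis deg',np.degrees(np.arctan2(e[1],e[0])).round(1),'ztop',np.percentile(p[:,2],90).round(3))
    # wheel rim, bar old, basket, flag
    def box(t,x0,x1,y0,y1,z0,z1,extra=True):
        m=ok&(P[...,0]>x0)&(P[...,0]<x1)&(P[...,1]>y0)&(P[...,1]<y1)&(P[...,2]>z0)&(P[...,2]<z1)&extra
        if m.sum()<4: print(n,t,'none');return
        p=P[m]; print(n,t,m.sum(),'med',np.median(p,0).round(3),'2%',np.percentile(p,2,0).round(3),'98%',np.percentile(p,98,0).round(3))
    box('wheel front',.40,.47,-.08,.1,.02,.14)
    box('greybar top',.55,.62,.02,.13,.122,.14)
    box('clips',.5,.68,-.02,.17,.127,.14)
    box('plate',.45,.72,-.02,.2,.098,.107)
    box('basket rim',.25,.5,.15,.42,.035,.06,(H>55)&(H<85)&(S>100))
    box('flag',.44,.52,.05,.25,.06,.13,((H<8)|(H>172))&(S>110))
    box('brass',.44,.54,-.05,.08,.08,.13,(H>12)&(H<28)&(S>90))
```

```text
scene blue [273 187  24  11 143] c 454 -214 wh 75 22 axis deg 82.8 ztop 0.016
scene blue [242 267  22   7  54] c 777 -183 wh 15 50 axis deg 109.3 ztop 0.034
scene green [262 211  25   9 111] c 563 -208 wh 74 19 axis deg 86.9 ztop 0.016
scene wheel front 828 med [0.447 0.009 0.091] 2% [ 0.439 -0.049  0.051] 98% [0.453 0.064 0.13 ]
scene greybar top 232 med [0.594 0.073 0.128] 2% [0.581 0.027 0.123] 98% [0.601 0.116 0.132]
scene clips 206 med [0.593 0.073 0.129] 2% [0.53  0.027 0.127] 98% [0.654 0.116 0.133]
scene plate 2144 med [0.61  0.074 0.102] 2% [ 0.513 -0.001  0.099] 98% [0.673 0.145 0.106]
scene basket rim none
scene flag none
scene brass 8 med [0.517 0.017 0.102] 2% [0.508 0.014 0.1  ] 98% [0.521 0.024 0.104]
side blue [393 225  22   7  56] c 741 -210 wh 19 53 axis deg 150.1 ztop 0.034
side blue [289 252  12  26 182] c 449 -214 wh 78 17 axis deg 82.7 ztop 0.018
side green [329 240  16  24 177] c 558 -208 wh 78 18 axis deg 87.1 ztop 0.018
side green [366 253  22   8  99] c 643 -256 wh 14 52 axis deg 170.8 ztop 0.013
side wheel front 640 med [ 0.436 -0.004  0.081] 2% [ 0.431 -0.052  0.024] 98% [0.47  0.061 0.133]
side greybar top 138 med [0.585 0.068 0.129] 2% [0.578 0.025 0.122] 98% [0.596 0.115 0.134]
side clips 174 med [0.586 0.065 0.13 ] 2% [0.525 0.025 0.127] 98% [0.648 0.116 0.134]
side plate 1216 med [0.575 0.056 0.104] 2% [ 0.506 -0.002  0.099] 98% [0.67  0.149 0.106]
side basket rim 378 med [0.378 0.254 0.043] 2% [0.305 0.187 0.036] 98% [0.447 0.389 0.048]
side flag 48 med [0.485 0.108 0.085] 2% [0.479 0.102 0.068] 98% [0.492 0.115 0.095]
side brass 14 med [0.505 0.019 0.102] 2% [ 0.457 -0.032  0.095] 98% [0.511 0.027 0.105]
```

The green at side (337,252) is about 80 mm long and the one at (377,256) about 52 mm, so the first, at world (0.56,-0.21), is meant. I'll confirm it in a wrist crop on the way.

Call:
carry_out:
  travel:
    - [0,0,-0.2]
    - [0,0,-0.2]
    - [0,0,-0.2]
    - [0,0,-0.2]
    - [0,0,-0.2]
    - [0,0,-0.2]
    - [0,0,-0.2]
    - [0,0,-0.2]
    - [0,0,-0.2]
    - [0,0,-0.2]
    - [0,0,-0.2]
    - [0,0,-0.2]
    - [0,0,-0.2]
    - [0,0,-0.2]
    - [0,0,-0.2]
    - [0,0,-0.2]
    - [0,0,-0.2]
    - [0,0,-0.2]
    - [0,0,0]
  turn:
    - [0,0,-1]
    - [0,0,-1]
    - [0,0,-1]
    - [0,0,-1]
    - [0,0,-1]
    - [0,0,-1]
    - [0,0,-1]
    - [0,0,-1]
    - [0,0,-1]
    - [0,0,-1]
    - [0,0,-1]
    - [0,0,-1]
    - [0,0,-1]
    - [0,0,-1]
    - [0,0,-1]
    - [0,0,-1]
    - [0,0,-1]
    - [0,0,-1]
    - [0,0,-0.15]
  jaw: 0

```text
time_s: 2.78
eef_pos: [0.1865, -0.5969, 0.2915]
eef_rot: [0.001, 0.706, 0.708, -0.0]
contact_force: [-0.1, 0.4, 1.4]
grip_width: 1.001
finger_force: 0.0
```

Call:
carry_out:
  travel:
    - [1,0.78,0]
    - [1,0.78,0]
    - [1,0.78,0]
    - [1,0.78,0]
    - [1,0.78,0]
    - [1,0.78,0]
    - [1,0.78,0]
    - [1,0.78,0]
    - [1,0.78,0]
    - [1,0.78,0]
    - [1,0.78,0]
    - [1,0.78,0]
    - [1,0.78,0]
    - [1,0.78,0]
    - [1,0.78,0]
    - [1,0.78,0]
    - [0,0,0]
    - [0,0,0]
  turn:
    - [0,0,0]
    - [0,0,0]
    - [0,0,0]
    - [0,0,0]
    - [0,0,0]
    - [0,0,0]
    - [0,0,0]
    - [0,0,0]
    - [0,0,0]
    - [0,0,0]
    - [0,0,0]
    - [0,0,0]
    - [0,0,0]
    - [0,0,0]
    - [0,0,0]
    - [0,0,0]
    - [0,0,0]
    - [0,0,0]

```text
time_s: 4.28
eef_pos: [0.4997, -0.1945, 0.2901]
eef_rot: [-0.0, 0.706, 0.708, 0.0]
contact_force: [-0.2, -1.0, 0.0]
grip_width: 1.002
finger_force: 0.0
```

```bash
cat >> h.py <<'E'
def pose():
    st=env.get_state(); w,x,y,z=st['eef_rot']
    from scipy.spatial.transform import Rotation as R
    r=R.from_quat([x,y,z,w]).as_matrix()
    print('t',round(st['time_s'],2),'tcp',np.round(st['eef_pos'],4),'psi',np.degrees(np.arctan2(r[1,0],r[0,0])).round(2),'z',r[:,2].round(3),'F',np.round(st['contact_force'],1),'w',np.round(st['grip_width'],3),'ff',np.round(st['finger_force'],1),'q',np.round(st['joint_positions'],2))
    return np.array(st['eef_pos']),r
E
python3 - <<'E'
from h import *
pose(); s=snap('wrist'); save('w1',s['color']); print(s['extrinsics'].round(3), s['mtx'].round(1))
P=cloud(s); np.savez('w1',P=P,c=s['color'])
E
```

```text
t 4.28 tcp [ 0.4997 -0.1945  0.2901] psi 90.12 z [ 0.     0.001 -1.   ] F [-0.2 -1.   0. ] w 1.002 ff 0.0 q [ 0.75  0.2  -0.52  1.43  0.1   1.53  0.24]
[[ 1.    -0.002 -0.002  0.499]
 [ 0.003  0.947  0.323 -0.11 ]
 [ 0.001 -0.323  0.947  0.463]
 [ 0.     0.     0.     1.   ]] [[321.1   0.  321.5]
 [  0.  321.1 200.6]
 [  0.    0.    1. ]]
```

View pics/w1.png

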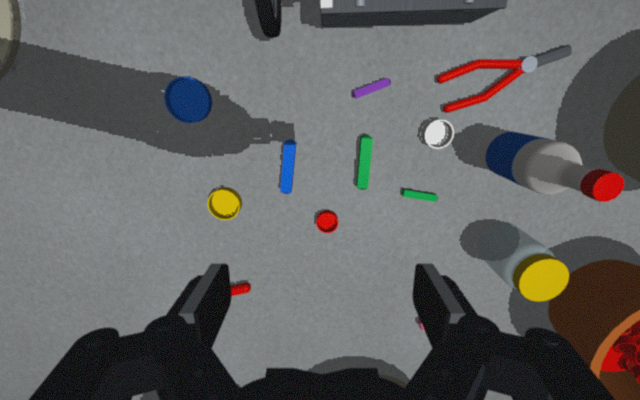

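The crop shows the long green bar at (364,162), clearly larger than the short green one at (420,195), so the long one is meant. The blue bar is at (288,167), purple at (371,88), and no red or yellow bar is present. Next I look at the nests.

Call:
carry_out:
  travel:
    - [0.98,0.34,0]
    - [0.98,0.34,0]
    - [0.98,0.34,0]
    - [0.98,0.34,0]
    - [0.98,0.34,0]
    - [0.98,0.34,0]
    - [0.98,0.34,0]
    - [0.98,0.34,0]
    - [0.98,0.34,0]
    - [0.98,0.34,0]
    - [0,0,0]
    - [0,0,0]
  turn:
    - [0,0,0]
    - [0,0,0]
    - [0,0,0]
    - [0,0,0]
    - [0,0,0]
    - [0,0,0]
    - [0,0,0]
    - [0,0,0]
    - [0,0,0]
    - [0,0,0]
    - [0,0,0]
    - [0,0,0]

```text
time_s: 5.33
eef_pos: [0.5839, 0.0483, 0.29]
eef_rot: [-0.0, 0.707, 0.707, -0.0]
contact_force: [0.3, -1.0, 0.7]
grip_width: 1.0
finger_force: 0.0
```

```bash
cat > bars.py <<'E'
from h import *
def bars(P,c,show=True):
    H,S,V=cv2.split(cv2.cvtColor(c,cv2.COLOR_RGB2HSV)); out={}
    B=(P[...,0]>.35)&(P[...,0]<.8)&(P[...,1]<-.05)&(P[...,1]>-.55)&(P[...,2]<.035)&(P[...,2]>.009)
    for name,lo,hi in [('blue',100,125),('green',50,80)]:
        m=((H>=lo)&(H<=hi)&(S>120)&B).astype(np.uint8)
        k,l,stt,_=cv2.connectedComponentsWithStats(m)
        for i in range(1,k):
            if stt[i,4]<40: continue
            p=P[l==i]; top=p[p[:,2]>np.percentile(p[:,2],90)-.005]
            r=cv2.minAreaRect((top[:,:2]*1000).astype(np.float32)); e=np.linalg.eigh(np.cov(top[:,:2].T))[1][:,1]
            print(name,stt[i],np.round(r[0],1),np.round(r[1]),np.degrees(np.arctan2(e[1],e[0])).round(1),np.percentile(p[:,2],90).round(3))
E
python3 - <<'E'
from bars import *
d=np.load('w1.npz'); bars(d['P'],d['c'])
pose(); s=snap('wrist'); save('w2',s['color']); P=cloud(s); np.savez('w2',P=P,c=s['color'])
for q in ['bar_old_center','flag','pointer','wheel']:
    for r in env.regions_of(q,'wrist')[:2]:
        p=P[r['pixels']&(s['range_z']>0)]; print(q,round(r['score'],2),r['extent'],np.median(p,0).round(4))
E
```

```text
blue [486 132  25  39 122] [ 732.5 -183.6] [53. 16.] 70.4 0.034
blue [280 140  16  54 604] [ 451. -213.] [78. 16.] 83.0 0.016
green [357 135  16  54 604] [ 560.5 -206.5] [76. 16.] 87.1 0.016
green [402 190  36  12 224] [ 645.2 -256. ] [11. 53.] 170.3 0.011
t 5.33 tcp [0.5839 0.0483 0.29  ] psi 89.97 z [-0.001  0.    -1.   ] F [ 0.3 -1.   0.7] w 1.0 ff 0.0 q [ 0.34  0.34 -0.66  1.29  0.21  1.58 -0.28]
bar_old_center 0.69 [319.0, 113.9, 332.9, 186.6] [0.5895 0.0744 0.1281]
flag 0.48 [228.6, 103.4, 242.8, 119.1] [0.4875 0.1125 0.0909]
pointer 0.9 [251.0, 72.6, 405.1, 210.8] [0.5895 0.0819 0.1023]
wheel 0.91 [184.5, 144.4, 234.2, 239.3] [0.4454 0.0178 0.0914]
```

View pics/w2.png

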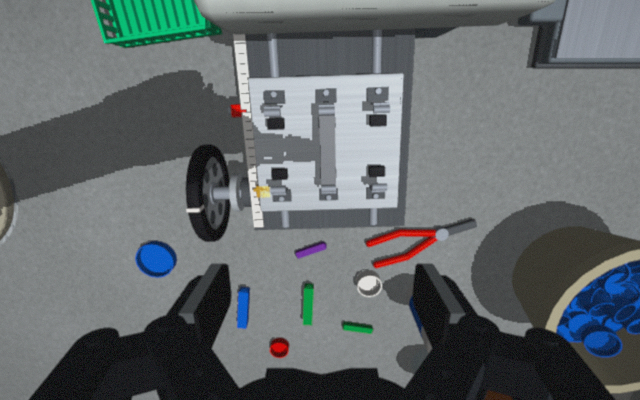

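The picture shows the grey bar at (326,148), brass pointer (260,190), red flag (236,110), wheel (208,192) and basket top-left (150,20).

Run:
```python
from h import *
d=np.load('w2.npz'); P,c=d['P'],d['c']; H,S,V=cv2.split(cv2.cvtColor(c,cv2.COLOR_RGB2HSV))
X,Y,Z=P[...,0],P[...,1],P[...,2]
def rep(t,m):
    p=P[m]; r=cv2.minAreaRect((p[:,:2]*1000).astype(np.float32)); e=np.linalg.eigh(np.cov(p[:,:2].T))[1][:,1]
    print(t,m.sum(),np.round(r[0],1),np.round(r[1],1),round(r[2],1),'pca',np.degrees(np.arctan2(e[1],e[0])).round(1),'1%',np.percentile(p,1,0).round(4),'99%',np.percentile(p,99,0).round(4))
v,u=np.mgrid[:400,:640]
rep('bar',(abs(X-.588)<.02)&(abs(Y-.073)<.045)&(Z>.121)&(Z<.135))
rep('barmid',(abs(X-.588)<.02)&(abs(Y-.073)<.03)&(Z>.121)&(Z<.135))
rep('plate',(V>150)&(S<60)&(X>.49)&(X<.7)&(Y>-.02)&(Y<.17)&(abs(Z-.103)<.006))
rep('wheelrim top',(X>.40)&(X<.47)&(Y>-.08)&(Y<.1)&(Z>.115)&(Z<.14))
rep('wheel',(X>.40)&(X<.475)&(Y>-.08)&(Y<.1)&(Z>.02)&(Z<.14)&(V<60))
rep('brass',(X>.44)&(X<.54)&(Y>-.05)&(Y<.08)&(Z>.08)&(Z<.13)&(H>12)&(H<28)&(S>90))
rep('flag',(X>.44)&(X<.54)&(Y>.05)&(Y<.2)&(Z>.06)&(Z<.13)&((H<8)|(H>172))&(S>110))
for x0 in (.533,.588,.643):
    for s in (0,1):
        m=(abs(X-x0)<.016)&(Z>.118)&(Z<.14)&((Y>.11) if s else (Y<.035))&(Y<.17)&(Y>-.02)
        if m.sum()>5: rep(f'clip{x0}{s}',m)
```

```text
bar 1302 [589.8  72.7] [16.  89.9] 1.7 pca 91.8 1% [0.5811 0.0297 0.1265] 99% [0.5981 0.1173 0.1321]
barmid 871 [589.8  72.9] [16. 60.] 1.7 pca 92.4 1% [0.582  0.0439 0.1265] 99% [0.598  0.1027 0.1297]
plate 12481 [588.8  73.2] [166.3 149.6] 1.7 pca 146.5 1% [ 0.5094 -0.      0.1004] 99% [0.6704 0.1474 0.1054]
wheelrim top 1059 [441.6   9.4] [15.5 82.7] 1.7 pca 92.4 1% [ 0.4346 -0.0297  0.1154] 99% [0.4497 0.0488 0.1323]
wheel 2371 [442.2  10.6] [ 14.8 120.3] 2.1 pca 92.5 1% [ 0.4355 -0.0459  0.0222] 99% [0.4505 0.0698 0.131 ]
brass 105 [482.7  26.8] [76.4 92. ] 5.8 pca 160.7 1% [0.446  0.0141 0.0837] 99% [0.5211 0.0671 0.118 ]
flag 141 [467.5  91.5] [74.3 16.5] 45.2 pca 51.7 1% [0.482  0.1058 0.0886] 99% [0.4985 0.1188 0.0943]
clip0.5330 127 [536.  30.] [16.3  9.6] 0.6 pca -179.3 1% [0.528  0.0253 0.1233] 99% [0.5441 0.0348 0.1321]
clip0.5331 149 [533.6 114.5] [ 7.7 16.3] 89.3 pca 179.0 1% [0.5258 0.1107 0.12  ] 99% [0.5416 0.1183 0.1326]
clip0.5880 90 [590.7  31. ] [15.2  8.2] 1.6 pca 180.0 1% [0.5831 0.0268 0.1266] 99% [0.5983 0.0349 0.1326]
clip0.5881 165 [588.6 115.4] [ 9.6 15.1] 89.5 pca -174.8 1% [0.5811 0.1106 0.1257] 99% [0.5962 0.1202 0.1327]
clip0.6430 73 [646.   31.8] [ 6.3 16. ] 89.9 pca 179.3 1% [0.638  0.0287 0.1218] 99% [0.654  0.0349 0.1322]
clip0.6431 172 [643.5 116.8] [16.5  8.7] 0.1 pca 179.4 1% [0.6353 0.1125 0.124 ] 99% [0.6511 0.1212 0.1324]
```

Call:
carry_out:
  travel:
    - [0.98,0.24,0]
    - [0,0,1]
    - [0,0,1]
    - [0,0,1]
    - [0,0,1]
    - [0,0,1]
    - [0,0,1]
    - [0,0,0.7]
    - [0,0,0.4]
    - [0,0,0.2]
    - [0,0,0]
    - [0,0,0]
  turn:
    - [0,0,-0.43]
    - [0,0,0]
    - [0,0,0]
    - [0,0,0]
    - [0,0,0]
    - [0,0,0]
    - [0,0,0]
    - [0,0,0]
    - [0,0,0]
    - [0,0,0]
    - [0,0,0]
    - [0,0,0]

```text
time_s: 6.58
eef_pos: [0.5906, 0.0724, 0.109]
eef_rot: [0.0, 0.697, 0.717, 0.001]
contact_force: [-0.3, 0.6, 0.4]
grip_width: 1.002
finger_force: 0.0
```

Call:
carry_out:
  travel:
    - [0,0,0]
    - [0,0,0]
    - [0,0,0]
    - [0,0,0]
    - [0,0,0]
    - [0,0,0]
    - [0,0,0]
    - [0,0,0]
    - [0,0,0]
    - [0,0,0]
  turn:
    - [0,0,0]
    - [0,0,0]
    - [0,0,0]
    - [0,0,0]
    - [0,0,0]
    - [0,0,0]
    - [0,0,0]
    - [0,0,0]
    - [0,0,0]
    - [0,0,0]
  jaw: 1

```text
time_s: 7.42
eef_pos: [0.59, 0.0726, 0.1079]
eef_rot: [-0.0, 0.697, 0.717, 0.0]
contact_force: [-0.6, -0.5, 0.4]
grip_width: -0.001
finger_force: 0.0
```

Run:
```python
from h import *
pose(); s=snap('side'); a=s['color'][70:270,200:420]
w=snap('wrist'); 
im=np.hstack([cv2.resize(a,(440,400),interpolation=2),w['color'][:,140:500]]); save('g1',im)
```

```text
t 7.42 tcp [0.59   0.0726 0.1079] psi 91.67 z [ 0.  0. -1.] F [-0.6 -0.5  0.4] w -0.001 ff 0.0 q [ 0.31  0.45 -0.64  1.56  0.28  1.22 -0.36]
```

View pics/g1.png

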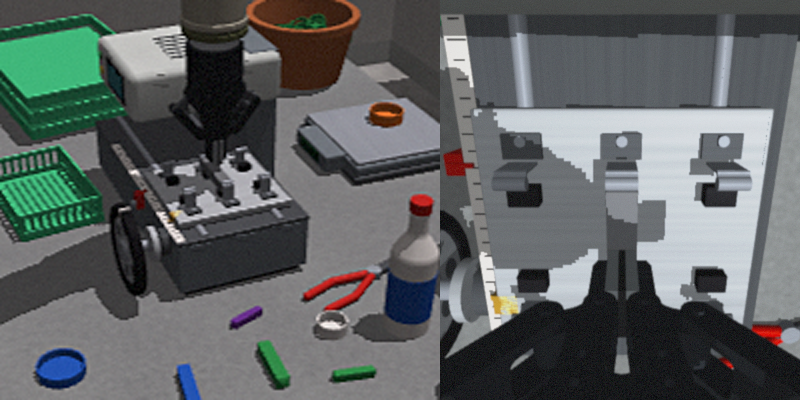

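Run:
```python
from h import *
w=snap('wrist'); P=cloud(w); c=w['color']
save('g2',cv2.resize(c[170:380,240:400],None,fx=3.6,fy=2.85,interpolation=2))
for r in range(180,370,12): print(r,[tuple((P[r,x]*1000).round().astype(int)) for x in (300,312,321,330,342)])
```

```text
180 [(np.int64(576), np.int64(109), np.int64(104)), (np.int64(584), np.int64(116), np.int64(130)), (np.int64(588), np.int64(116), np.int64(131)), (np.int64(592), np.int64(116), np.int64(130)), (np.int64(600), np.int64(109), np.int64(102))]
192 [(np.int64(576), np.int64(101), np.int64(102)), (np.int64(584), np.int64(109), np.int64(129)), (np.int64(588), np.int64(109), np.int64(128)), (np.int64(593), np.int64(109), np.int64(127)), (np.int64(601), np.int64(102), np.int64(103))]
204 [(np.int64(576), np.int64(93), np.int64(102)), (np.int64(584), np.int64(102), np.int64(127)), (np.int64(589), np.int64(103), np.int64(128)), (np.int64(593), np.int64(103), np.int64(128)), (np.int64(601), np.int64(94), np.int64(102))]
216 [(np.int64(576), np.int64(86), np.int64(101)), (np.int64(584), np.int64(96), np.int64(128)), (np.int64(589), np.int64(96), np.int64(127)), (np.int64(593), np.int64(96), np.int64(127)), (np.int64(602), np.int64(87), np.int64(102))]
228 [(np.int64(577), np.int64(79), np.int64(103)), (np.int64(584), np.int64(90), np.int64(129)), (np.int64(589), np.int64(90), np.int64(128)), (np.
[... 1973 characters left out ...]
(np.int64(583), np.int64(90), np.int64(206)), (np.int64(586), np.int64(73), np.int64(187)), (np.int64(590), np.int64(62), np.int64(174)), (np.int64(593), np.int64(73), np.int64(186)), (np.int64(595), np.int64(91), np.int64(206))]
348 [(np.int64(583), np.int64(90), np.int64(210)), (np.int64(586), np.int64(68), np.int64(187)), (np.int64(592), np.int64(-25), np.int64(89)), (np.int64(593), np.int64(68), np.int64(186)), (np.int64(595), np.int64(90), np.int64(210))]
360 [(np.int64(583), np.int64(90), np.int64(215)), (np.int64(586), np.int64(67), np.int64(191)), (np.int64(595), np.int64(-127), np.int64(-1)), (np.int64(593), np.int64(67), np.int64(191)), (np.int64(594), np.int64(90), np.int64(214))]
```

View pics/g2.png

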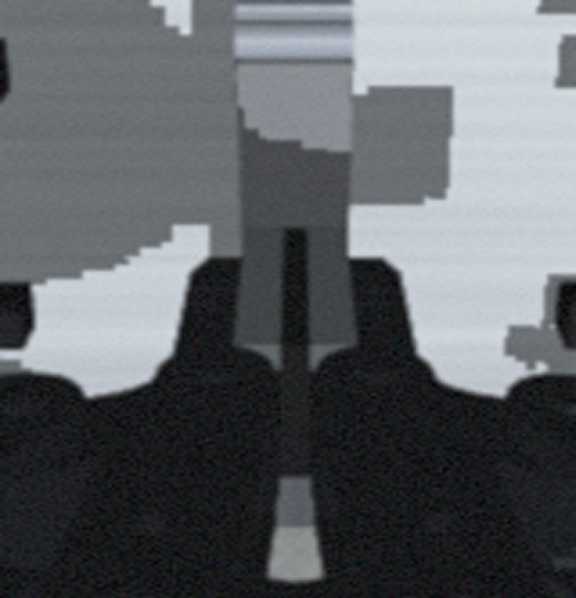

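Run:
```python
from h import *
P=np.load('w2.npz')['P']; c=np.load('w2.npz')['c']
for r in range(262,330,8): print(r,[tuple((P[r,x]*1000).round().astype(int).tolist()) for x in (196,206,216,224,420,428,436)])
s=snap('side');Q=cloud(s)
m=(abs(Q[...,0]-.59)<.03)&(abs(Q[...,1]-.07)<.03)&(Q[...,2]>.125)&(Q[...,2]<.3)&(s['color'].max(-1)<70)
p=Q[m]; print(m.sum(), np.percentile(p,[0,1,2,5],0).round(3)); 
v,u=np.nonzero(m); print(u.min(),u.max(),v.min(),v.max())
save('g3',cv2.resize(s['color'][90:190,250:370],None,fx=6,fy=6,interpolation=2))
```

```text
262 [(379, -131, -1), (395, -132, -2), (412, -131, 1), (424, -132, -2), (744, -131, 0), (757, -131, 0), (770, -131, 0)]
270 [(377, -147, -1), (535, 61, 343), (539, 61, 343), (541, 58, 339), (626, 59, 340), (629, 61, 344), (632, 60, 343)]
278 [(529, 56, 342), (536, 60, 348), (541, 60, 349), (541, 55, 341), (626, 56, 342), (627, 61, 349), (630, 60, 349)]
286 [(535, 61, 355), (538, 60, 354), (541, 58, 351), (541, 52, 342), (626, 52, 342), (626, 59, 353), (628, 61, 355)]
294 [(536, 60, 360), (540, 60, 359), (541, 55, 352), (541, 48, 343), (626, 50, 345), (626, 55, 353), (627, 60, 359)]
302 [(538, 60, 364), (541, 60, 364), (541, 52, 353), (540, 44, 343), (626, 46, 345), (627, 52, 353), (627, 57, 361)]
310 [(540, 60, 369), (541, 56, 364), (541, 49, 354), (541, 42, 345), (626, 42, 346), (627, 49, 354), (626, 56, 363)]
318 [(540, 58, 371), (541, 53, 364), (541, 46, 355), (541, 38, 346), (626, 39, 347), (626, 46, 356), (626, 53, 364)]
326 [(540, 55, 371), (541, 50, 365), (541, 42, 355), (412, -258, 0), (725, -186, 86), (627, 43, 356), (626, 50, 365)]
816 [[0.56  0.04  0.125]
 [0.56  0.04  0.128]
 [0.561 0.041 0.129]
 [0.563 0.042 0.147]]
298 320 98 161
```

View pics/g3.png

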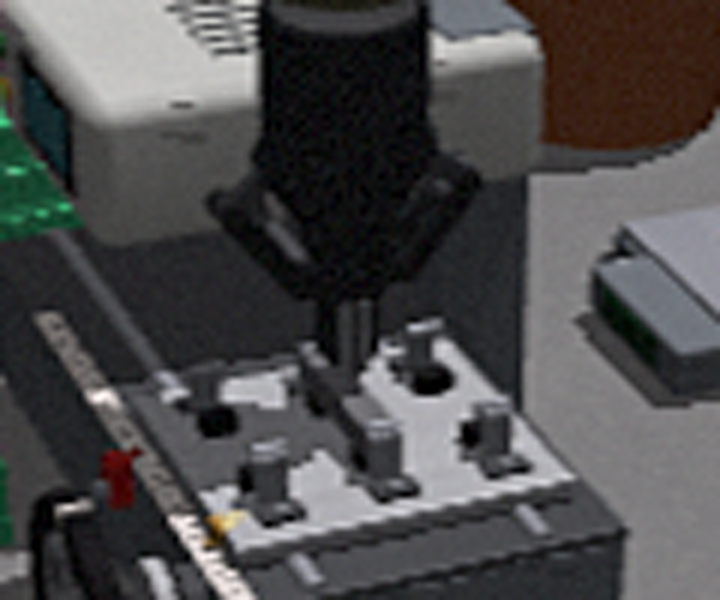

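Run:
```python
from h import *
pose(); w=snap('wrist'); P=cloud(w)
for r in range(238,256,2): print(r,[tuple((P[r,x]*1000).round().astype(int).tolist()) for x in (311,314,321,328,331)], w['color'][r,314],w['color'][r,321])
```

```text
t 7.62 tcp [0.59   0.0726 0.1079] psi 91.67 z [ 0.  0. -1.] F [-0.  -0.1 -0.3] w -0.001 ff 0.0 q [ 0.31  0.45 -0.64  1.56  0.28  1.22 -0.36]
238 [(584, 84, 128), (585, 84, 128), (589, 85, 129), (593, 84, 128), (594, 84, 128)] [71 75 77] [76 77 78]
240 [(584, 83, 129), (585, 83, 128), (589, 83, 129), (593, 83, 128), (594, 83, 128)] [72 72 75] [72 74 77]
242 [(584, 82, 128), (585, 82, 129), (589, 82, 129), (593, 82, 128), (594, 82, 129)] [72 74 78] [71 74 75]
244 [(584, 80, 128), (585, 81, 128), (589, 81, 128), (593, 81, 128), (594, 81, 128)] [76 80 82] [74 74 78]
246 [(584, 80, 129), (586, 80, 128), (589, 79, 128), (593, 79, 128), (594, 80, 128)] [72 72 76] [73 77 79]
248 [(584, 78, 128), (586, 79, 129), (589, 78, 127), (593, 78, 128), (595, 79, 128)] [72 70 76] [69 74 75]
250 [(584, 85, 143), (586, 84, 142), (589, 85, 142), (592, 84, 142), (594, 85, 143)] [59 65 64] [39 40 43]
252 [(584, 85, 145), (586, 85, 145), (589, 85, 145), (592, 85, 144), (594, 85, 145)] [61 67 67] [22 17 24]
254 [(584, 84, 146), (586, 85, 147), (589, 85, 147), (592, 85, 147), (594, 84, 146)] [61 67 73] [29 30 33]
```

Both views show the real fingertips about 34 mm short of the reported TCP: the shut tips are at z=0.142 while the TCP reads 0.108, so the fingers closed above the bar. I'll correct for it by commanding 34 mm lower.

Call:
carry_out:
  travel:
    - [0,0,0]
    - [0,0,0]
    - [0,0,0]
    - [0,0,0]
    - [0,0,0]
    - [0,0,0]
    - [0,0,0]
    - [0,0,0]
    - [0,0,0.3]
    - [0,0,0.3]
    - [0,0,0.3]
    - [0,0,0.3]
    - [0,0,0.05]
    - [0,0,0]
  turn:
    - [0,0,0]
    - [0,0,0]
    - [0,0,0]
    - [0,0,0]
    - [0,0,0]
    - [0,0,0]
    - [0,0,0]
    - [0,0,0]
    - [0,0,0]
    - [0,0,0]
    - [0,0,0]
    - [0,0,0]
    - [0,0,0]
    - [0,0,0]
  jaw: 0

```text
time_s: 8.83
eef_pos: [0.5893, 0.0725, 0.0755]
eef_rot: [-0.001, 0.697, 0.717, -0.001]
contact_force: [-0.3, -0.2, 0.1]
grip_width: 1.003
finger_force: 0.0
```

Call:
carry_out:
  travel:
    - [0,0,0]
    - [0,0,0]
    - [0,0,0]
    - [0,0,0]
    - [0,0,0]
    - [0,0,0]
    - [0,0,0]
    - [0,0,0]
    - [0,0,0]
    - [0,0,0]
  turn:
    - [0,0,0]
    - [0,0,0]
    - [0,0,0]
    - [0,0,0]
    - [0,0,0]
    - [0,0,0]
    - [0,0,0]
    - [0,0,0]
    - [0,0,0]
    - [0,0,0]
  jaw: 1

```text
time_s: 9.67
eef_pos: [0.5903, 0.0727, 0.0771]
eef_rot: [0.0, 0.697, 0.717, 0.0]
contact_force: [-0.5, -1.1, 4.9]
grip_width: 0.169
finger_force: 59.2
```

Call:
carry_out:
  travel:
    - [0,0,-0.2]
    - [0,0,-0.2]
    - [0,0,-0.2]
    - [0,0,-0.3]
    - [0,0,-0.3]
    - [0,0,-0.4]
    - [0,0,-0.6]
    - [0,0,-0.8]
    - [0,0,-1]
    - [0,0,-1]
    - [0,0,-1]
    - [0,0,-1]
    - [0,0,0]
  turn:
    - [0,0,0]
    - [0,0,0]
    - [0,0,0]
    - [0,0,0]
    - [0,0,0]
    - [0,0,0]
    - [0,0,0]
    - [0,0,0]
    - [0,0,0]
    - [0,0,0]
    - [0,0,0]
    - [0,0,0]
    - [0,0,0]

```text
time_s: 10.75
eef_pos: [0.592, 0.0736, 0.2586]
eef_rot: [0.003, 0.697, 0.717, 0.004]
contact_force: [0.0, -0.5, 1.1]
grip_width: 0.173
finger_force: 60.4
```

Call:
carry_out:
  travel:
    - [0,-1,0]
    - [0,-1,0]
    - [0,-1,0]
    - [0,-1,0]
    - [0,-1,0]
    - [0,-1,0]
    - [0,-1,0]
    - [0,-1,0]
    - [1,0,0]
    - [1,0,0]
    - [1,0,0]
    - [1,0,0]
    - [0,0,0]
  turn:
    - [0,0,0]
    - [0,0,0]
    - [0,0,0]
    - [0,0,0]
    - [0,0,0]
    - [0,0,0]
    - [0,0,0]
    - [0,0,0]
    - [0,0,0]
    - [0,0,0]
    - [0,0,0]
    - [0,0,0]
    - [0,0,0]

```text
time_s: 11.83
eef_pos: [0.386, 0.1719, 0.2527]
eef_rot: [0.0, 0.694, 0.72, 0.001]
contact_force: [-0.9, 1.0, 0.7]
grip_width: 0.171
finger_force: 60.4
```

```bash
cat > basket.py <<'E'
from h import *
def basket(P,c):
    H,S,V=cv2.split(cv2.cvtColor(c,cv2.COLOR_RGB2HSV))
    m=(H>60)&(H<85)&(S>110)&(P[...,2]<.06)&(P[...,2]>-.01)&(P[...,1]>.1)&(P[...,1]<.6)&(P[...,0]<.55)
    p=P[m]; 
    if len(p)<20: print('no basket'); return
    r=cv2.minAreaRect((p[:,:2]*1000).astype(np.float32)); print('basket',m.sum(),np.round(r[0]),np.round(r[1]),round(r[2],1))
    t=p[p[:,2]>.036]; r=cv2.minAreaRect((t[:,:2]*1000).astype(np.float32)); print('rim',len(t),np.round(r[0]),np.round(r[1]),round(r[2],1))
E
python3 - <<'E'
from basket import *
pose()
w=snap('wrist'); basket(cloud(w),w['color']); s=snap('side'); basket(cloud(s),s['color'])
save('k1',np.hstack([cv2.resize(w['color'],(480,300)),cv2.resize(s['color'][80:230,170:330],(320,300))]))
E
```

```text
t 11.83 tcp [0.386  0.1719 0.2527] psi 92.06 z [ 0.002  0.001 -1.   ] F [-0.9  1.   0.7] w 0.171 ff 60.4 q [ 0.4  -0.07 -0.83  1.76 -0.05  1.43 -0.39]
basket 17309 [380. 275.] [147. 176.] 7.0
rim 1702 [380. 273.] [130. 158.] 7.3
basket 2443 [406. 394.] [452. 202.] 72.3
rim 677 [411. 392.] [452. 190.] 72.2
```

View pics/k1.png

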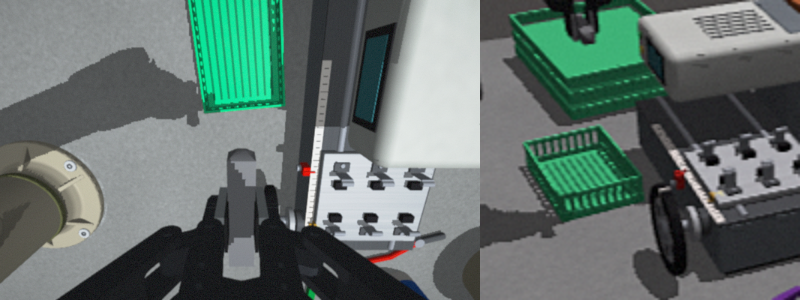

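The wrist picture shows the grey bar held in the jaws and the basket at its upper left, (240,50) in the composite. I'll place the bar there.

Call:
carry_out:
  travel:
    - [1,0,0]
    - [1,0,0]
    - [1,0,0]
    - [1,-0.1,0]
    - [0.2,0,0]
    - [0,0,1]
    - [0,0,1]
    - [0,0,1]
    - [0,0,1]
    - [0,0,1]
    - [0,0,1]
    - [0,0,1]
    - [0,0,1]
    - [0,0,1]
    - [0,0,0.6]
    - [0,0,0.3]
    - [0,0,0]
    - [0,0,0]
  turn:
    - [0,0,0]
    - [0,0,0]
    - [0,0,0]
    - [0,0,-0.6]
    - [0,0,-0.6]
    - [0,0,0]
    - [0,0,0]
    - [0,0,0]
    - [0,0,0]
    - [0,0,0]
    - [0,0,0]
    - [0,0,0]
    - [0,0,0]
    - [0,0,0]
    - [0,0,0]
    - [0,0,0]
    - [0,0,0]
    - [0,0,0]

```text
time_s: 13.43
eef_pos: [0.3818, 0.2713, 0.0046]
eef_rot: [0.0, 0.666, 0.746, -0.0]
contact_force: [1.2, -0.1, -0.6]
grip_width: 0.168
finger_force: 60.4
```

Call:
carry_out:
  travel:
    - [0,0,0]
    - [0,0,0]
    - [0,0,0]
    - [0,0,0]
    - [0,0,0]
    - [0,0,0]
    - [0,0,0]
    - [0,0,0]
  turn:
    - [0,0,0]
    - [0,0,0]
    - [0,0,0]
    - [0,0,0]
    - [0,0,0]
    - [0,0,0]
    - [0,0,0]
    - [0,0,0]
  jaw: 0.6

```text
time_s: 14.1
eef_pos: [0.3814, 0.2717, 0.0042]
eef_rot: [-0.0, 0.666, 0.746, 0.0]
contact_force: [0.3, 1.0, 0.4]
grip_width: 0.399
finger_force: 0.0
```

Call:
carry_out:
  travel:
    - [0,0,-0.5]
    - [0,0,-1]
    - [0,0,-1]
    - [0,0,-1]
    - [0,0,-1]
    - [0,0,-1]
    - [0,0,-1]
    - [0,0,-1]
    - [0,0,-1]
    - [0,0,-1]
    - [0,0,-1]
    - [0,0,0]
  turn:
    - [0,0,0]
    - [0,0,0]
    - [0,0,0.85]
    - [0,0,0.85]
    - [0,0,0.85]
    - [0,0,0.85]
    - [0,0,0]
    - [0,0,0]
    - [0,0,0]
    - [0,0,0]
    - [0,0,0]
    - [0,0,0]
  jaw: 0

```text
time_s: 15.1
eef_pos: [0.3824, 0.2735, 0.2722]
eef_rot: [0.001, 0.749, 0.662, 0.004]
contact_force: [0.2, 0.6, -0.4]
grip_width: 1.001
finger_force: 0.0
```

Run:
```python
from basket import *
from bars import bars
pose()
w=snap('wrist'); P=cloud(w); basket(P,w['color']); s=snap('side'); bars(cloud(s),s['color'])
c=w['color']; g=(c.max(-1)-c.min(-1)<20)&(P[...,2]<.05)&(P[...,2]>.012)&(P[...,0]>.31)&(P[...,0]<.45)&(P[...,1]>.19)&(P[...,1]<.38)
print('grey',g.sum(),np.median(P[g],0).round(3) if g.sum() else '')
```

```text
t 15.1 tcp [0.3824 0.2735 0.2722] psi 82.94 z [ 0.007  0.003 -1.   ] F [ 0.2  0.6 -0.4] w 1.001 ff 0.0 q [ 0.22  0.08 -0.95  1.62  0.06  1.47 -0.86]
basket 14888 [377. 281.] [146. 211.] 7.2
rim 1949 [378. 289.] [130. 190.] 7.2
blue [393 226  22   6  51] [ 741.8 -210.4] [18. 53.] 154.3 0.034
blue [289 252  12  24 171] [ 448.5 -214.7] [77. 17.] 82.9 0.018
green [329 240  16  23 162] [ 557.6 -208.7] [75. 17.] 87.2 0.018
green [367 253  21   6  67] [ 643.6 -256.3] [14. 51.] 171.7 0.012
grey 647 [0.382 0.275 0.019]
```

Call:
carry_out:
  travel:
    - [-1,1,0]
    - [-1,1,0]
    - [-1,1,0]
    - [-1,1,0]
    - [-1,1,0]
    - [-1,0,0]
    - [-1,0,0]
    - [-1,0,0]
    - [-1,0,0]
    - [-1,0,0]
    - [-1,0,0]
    - [-1,0,0]
    - [-1,0,0]
    - [-1,0,0]
    - [-1,0,0]
    - [-1,0,0]
    - [-1,0,0]
    - [-1,0,0]
    - [-1,0.1,0]
    - [0,0,0]
  turn:
    - [0,0,0]
    - [0,0,0]
    - [0,0,0]
    - [0,0,0]
    - [0,0,0]
    - [0,0,0]
    - [0,0,0]
    - [0,0,0]
    - [0,0,0]
    - [0,0,0]
    - [0,0,0]
    - [0,0,0]
    - [0,0,0]
    - [0,0,0]
    - [0,0,0]
    - [0,0,0]
    - [0,0,0]
    - [0,0,0]
    - [0,0,0]
    - [0,0,0]

```text
time_s: 16.87
eef_pos: [0.4467, -0.2209, 0.265]
eef_rot: [-0.001, 0.752, 0.659, -0.001]
contact_force: [-1.0, -0.5, 0.0]
grip_width: 0.999
finger_force: 0.0
```

Run:
```python
from bars import *
p,r=pose()
w=snap('wrist'); bars(cloud(w),w['color'])
```

```text
t 16.87 tcp [ 0.4467 -0.2209  0.265 ] psi 82.47 z [-0.003  0.    -1.   ] F [-1.  -0.5  0. ] w 0.999 ff 0.0 q [ 0.85  0.12 -0.5   1.57  0.06  1.47  0.22]
blue [543  79  25  48 210] [ 732.4 -187.2] [54. 18.] 79.6 0.034
blue [319 121  12  60 685] [ 450.9 -212.6] [77. 15.] 82.7 0.016
green [401 105  13  60 755] [ 560.1 -206.4] [77. 16.] 87.6 0.016
green [451 159  40  10 292] [ 645.  -256.2] [11. 53.] 170.4 0.011
```

Call:
carry_out:
  travel:
    - [0.35,0.12,0.5]
    - [0,0,1]
    - [0,0,1]
    - [0,0,1]
    - [0,0,1]
    - [0,0,1]
    - [0,0,1]
    - [0,0,1]
    - [0,0,1]
    - [0,0,1]
    - [0,0,1]
    - [0,0,0.5]
    - [0,0,0.4]
    - [0,0,0.3]
    - [0,0,0.15]
    - [0,0,0]
    - [0,0,0]
  turn:
    - [0,0,0]
    - [0,0,0]
    - [0,0,0]
    - [0,0,0]
    - [0,0,0]
    - [0,0,0]
    - [0,0,0]
    - [0,0,0]
    - [0,0,0]
    - [0,0,0]
    - [0,0,0]
    - [0,0,0]
    - [0,0,0]
    - [0,0,0]
    - [0,0,0]
    - [0,0,0]
    - [0,0,0]

```text
time_s: 18.33
eef_pos: [0.4535, -0.2072, -0.029]
eef_rot: [0.0, 0.75, 0.662, 0.0]
contact_force: [-0.3, 0.8, -0.1]
grip_width: 0.999
finger_force: 0.0
```

Call:
carry_out:
  travel:
    - [0,0,0]
    - [0,0,0]
    - [0,0,0]
    - [0,0,0]
    - [0,0,0]
    - [0,0,0]
    - [0,0,0]
    - [0,0,0]
    - [0,0,0]
    - [0,0,0]
  turn:
    - [0,0,0]
    - [0,0,0]
    - [0,0,0]
    - [0,0,0]
    - [0,0,0]
    - [0,0,0]
    - [0,0,0]
    - [0,0,0]
    - [0,0,0]
    - [0,0,0]
  jaw: 1

```text
time_s: 19.17
eef_pos: [0.4534, -0.2073, -0.0292]
eef_rot: [0.0, 0.75, 0.662, 0.0]
contact_force: [-0.7, -0.5, 5.8]
grip_width: 0.169
finger_force: 59.2
```

Call:
carry_out:
  travel:
    - [0,0,-0.5]
    - [0,0,-1]
    - [0,0,-1]
    - [0,0,-1]
    - [0,0,-1]
    - [0,0,-1]
    - [0,0,-1]
    - [0,0,-1]
    - [0,0,-1]
    - [0,0,-0.5]
    - [0,0,0]
  turn:
    - [0,0,0]
    - [0,0,0]
    - [0,0,-0.44]
    - [0,0,-0.44]
    - [0,0,-0.44]
    - [0,0,-0.44]
    - [0,0,-0.44]
    - [0,0,0]
    - [0,0,0]
    - [0,0,0]
    - [0,0,0]

```text
time_s: 20.08
eef_pos: [0.4545, -0.2077, 0.1984]
eef_rot: [0.002, 0.697, 0.717, 0.001]
contact_force: [-0.0, -0.5, -0.5]
grip_width: 0.169
finger_force: 64.4
```

Call:
carry_out:
  travel:
    - [1,0.32,0]
    - [1,0.32,0]
    - [1,0.32,0]
    - [1,0.32,0]
    - [1,0.32,0]
    - [1,0.32,0]
    - [1,0.32,0]
    - [1,0.32,0]
    - [1,0.32,0]
    - [1,0.32,0]
    - [1,0.32,0]
    - [0,0,0]
    - [0,0,0]
  turn:
    - [0,0,0]
    - [0,0,0]
    - [0,0,0]
    - [0,0,0]
    - [0,0,0]
    - [0,0,0]
    - [0,0,0]
    - [0,0,0]
    - [0,0,0]
    - [0,0,0]
    - [0,0,0]
    - [0,0,0]
    - [0,0,0]

```text
time_s: 21.17
eef_pos: [0.5322, 0.0721, 0.1941]
eef_rot: [-0.001, 0.695, 0.719, -0.0]
contact_force: [-0.3, -0.3, 0.6]
grip_width: 0.166
finger_force: 64.4
```

```bash
cat > held.py <<'E'
from h import *
# held bar: the wrist camera sees the far (+y) end; find colored top pixels near TCP, and clip positions
def held(lo,hi,name):
    p,r=pose(); w=snap('wrist'); P=cloud(w); c=w['color']; H,S,V=cv2.split(cv2.cvtColor(c,cv2.COLOR_RGB2HSV))
    X,Y,Z=P[...,0],P[...,1],P[...,2]
    m=(H>=lo)&(H<=hi)&(S>100)&(abs(X-p[0])<.04)&(abs(Y-p[1])<.07)&(abs(Z-p[2]-.04)<.03)
    q=P[m]; top=q[q[:,2]>np.percentile(q[:,2],95)-.004]
    print('n',m.sum(),'ztop',np.percentile(q[:,2],[50,95]).round(4),'xmid of top',((np.percentile(top[:,0],1)+np.percentile(top[:,0],99))/2).round(4),'ymax top',np.percentile(top[:,1],99.5).round(4),'ymax all',q[:,1].max().round(4),'zmin end',q[:,2].min().round(4))
    d=top-top.mean(0); f=np.polyfit(top[:,1],top[:,2],1); print('pitch slope dz/dy',f[0].round(3))
    # x-mid vs y -> yaw
    ys=np.arange(top[:,1].min(),top[:,1].max(),.004); xm=[[(a+.002),(t[:,0].min()+t[:,0].max())/2] for a in ys for t in [top[(top[:,1]>=a)&(top[:,1]<a+.004)]] if len(t)>5]
    xm=np.array(xm); g=np.polyfit(xm[:,0],xm[:,1],1); print('yaw axis deg',90-np.degrees(np.arctan(g[0])).round(1))
    save(name,c); return P,c
E
python3 - <<'E'
from held import *
P,c=held(100,125,'h1')
X,Y,Z=P[...,0],P[...,1],P[...,2]
m=(abs(Z-.103)<.006)&(c.min(-1)>140)&(X>.49)&(X<.7)&(Y>-.02)&(Y<.17)
print('plate',m.sum(),np.percentile(P[m],[0.5,99.5],0).round(4))
E
```

```text
t 21.17 tcp [0.5322 0.0721 0.1941] psi 91.89 z [-0.002  0.001 -1.   ] F [-0.3 -0.3  0.6] w 0.166 ff 64.4 q [ 0.42  0.28 -0.75  1.6   0.19  1.35 -0.31]
n 4928 ztop [0.2384 0.2396] xmid of top 0.5322 ymax top 0.1034 ymax all 0.1058 zmin end 0.2251
pitch slope dz/dy -0.001
yaw axis deg 91.4
plate 21455 [[0.5078 0.001  0.1005]
 [0.6709 0.1484 0.107 ]]
```

View pics/h1.png

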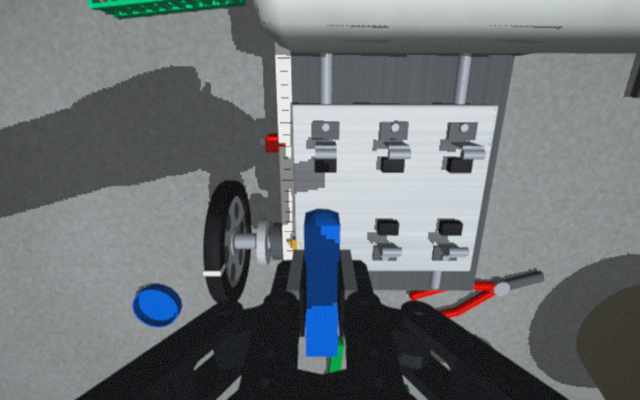

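Run:
```python
from h import *
w=snap('wrist'); Pn=cloud(w)
for t,P in (('w2',np.load('w2.npz')['P']),('now',Pn)):
    X,Y,Z=P[...,0],P[...,1],P[...,2]
    for i,x0 in enumerate((.535,.59,.645)):
        for s,y0 in ((0,.031),(1,.114)):
            m=(abs(X-x0)<.014)&(Z>.1295)&(Z<.137)&(abs(Y-y0)<.02)
            if m.sum()<10: continue
            p=P[m]; q=P[(abs(X-x0)<.006)&(Z>.126)&(Z<.137)&(abs(Y-y0)<.02)]
            print(t,'nest',i,s,m.sum(),'x',(p[:,0].min()+p[:,0].max()).round(4)/2,'ridge y',np.median(p[:,1]).round(4),'range',np.percentile(q[:,1],[2,98]).round(4),'top',p[:,2].max().round(4))
```

```text
w2 nest 0 0 82 x 0.5361 ridge y 0.0316 range [0.0254 0.0347] top 0.1325
w2 nest 0 1 97 x 0.53355 ridge y 0.1118 range [0.1091 0.1183] top 0.1328
w2 nest 1 0 86 x 0.59065 ridge y 0.0338 range [0.0278 0.0508] top 0.1327
w2 nest 1 1 105 x 0.58865 ridge y 0.1137 range [0.0947 0.1192] top 0.133
w2 nest 2 0 80 x 0.64555 ridge y 0.035 range [0.0288 0.0381] top 0.1327
w2 nest 2 1 100 x 0.6433 ridge y 0.1155 range [0.1126 0.1211] top 0.1326
now nest 0 1 172 x 0.53365 ridge y 0.1125 range [0.1098 0.1182] top 0.1331
now nest 1 0 119 x 0.5906 ridge y 0.0338 range [0.0272 0.0366] top 0.1329
now nest 1 1 176 x 0.5883 ridge y 0.1141 range [0.1114 0.1199] top 0.1326
now nest 2 0 134 x 0.64555 ridge y 0.0357 range [0.0289 0.0384] top 0.1326
now nest 2 1 177 x 0.64315 ridge y 0.1158 range [0.1131 0.1217] top 0.1334
```

Call:
carry_out:
  travel:
    - [0.19,0.11,0.5]
    - [0,0,1]
    - [0,0,1]
    - [0,0,0.6]
    - [0,0,0.3]
    - [0,0,0]
    - [0,0,0]
  turn:
    - [0,0,0.05]
    - [0,0,0]
    - [0,0,0]
    - [0,0,0]
    - [0,0,0]
    - [0,0,0]
    - [0,0,0]

```text
time_s: 21.85
eef_pos: [0.5356, 0.0746, 0.1104]
eef_rot: [-0.0, 0.698, 0.716, -0.0]
contact_force: [0.6, 0.1, -0.1]
grip_width: 0.165
finger_force: 64.4
```

Run:
```python
from held import *
P,c=held(100,125,'h2')
```

```text
t 21.85 tcp [0.5356 0.0746 0.1104] psi 91.42 z [-0.  0. -1.] F [ 0.6  0.1 -0.1] w 0.165 ff 64.4 q [ 0.4   0.35 -0.73  1.7   0.25  1.18 -0.37]
n 4988 ztop [0.1547 0.1558] xmid of top 0.5353 ymax top 0.1061 ymax all 0.1083 zmin end 0.1402
pitch slope dz/dy -0.004
yaw axis deg 90.5
```

Call:
carry_out:
  travel:
    - [0.09,0,0]
    - [0,0,0.25]
    - [0,0,0.2]
    - [0,0,0.15]
    - [0,0,0.15]
    - [0,0,0.15]
    - [0,0,0.1]
    - [0,0,0.1]
    - [0,0,0]
    - [0,0,0]
  turn:
    - [0,0,-0.08]
    - [0,0,0]
    - [0,0,0]
    - [0,0,0]
    - [0,0,0]
    - [0,0,0]
    - [0,0,0]
    - [0,0,0]
    - [0,0,0]
    - [0,0,0]

```text
time_s: 22.73
eef_pos: [0.5352, 0.0774, 0.0838]
eef_rot: [0.0, 0.696, 0.718, -0.0]
contact_force: [-6.4, -1.0, 12.1]
grip_width: 0.169
finger_force: 66.1
```

Run:
```python
from held import *
P,c=held(100,125,'h3')
```

```text
t 22.73 tcp [0.5352 0.0774 0.0838] psi 91.8 z [-0.    -0.001 -1.   ] F [-6.4 -1.  12.1] w 0.169 ff 66.1 q [ 0.38  0.38 -0.72  1.73  0.27  1.13 -0.39]
n 4687 ztop [0.1281 0.1293] xmid of top 0.5349 ymax top 0.1076 ymax all 0.1081 zmin end 0.101
pitch slope dz/dy 0.001
yaw axis deg 91.0
```

Call:
carry_out:
  travel:
    - [0,0,0]
    - [0,0,0]
    - [0,0,0]
    - [0,0,0]
    - [0,0,0]
    - [0,0,0]
    - [0,0,-0.3]
    - [0,0,-0.6]
    - [0,0,-1]
    - [0,0,-1]
    - [0,0,-1]
    - [0,0,-1]
    - [0,0,-1]
    - [0,0,0]
    - [0,0,0]
  turn:
    - [0,0,0]
    - [0,0,0]
    - [0,0,0]
    - [0,0,0]
    - [0,0,0]
    - [0,0,0]
    - [0,0,0]
    - [0,0,0]
    - [0,0,0]
    - [0,0,0]
    - [0,0,0]
    - [0,0,0]
    - [0,0,0]
    - [0,0,0]
    - [0,0,0]
  jaw: 0.6

```text
time_s: 24.03
eef_pos: [0.5364, 0.0777, 0.2324]
eef_rot: [0.001, 0.696, 0.718, 0.001]
contact_force: [0.7, -0.2, -0.1]
grip_width: 0.401
finger_force: 0.0
```

```bash
cat > seat.py <<'E'
from h import *
def seat(lo,hi,x0,P,c):
    H,S,V=cv2.split(cv2.cvtColor(c,cv2.COLOR_RGB2HSV))
    m=(H>=lo)&(H<=hi)&(S>100)&(abs(P[...,0]-x0)<.03)&(abs(P[...,1]-.073)<.06)&(P[...,2]>.115)&(P[...,2]<.16)
    p=P[m]; r=cv2.minAreaRect((p[:,:2]*1000).astype(np.float32)); t=p[p[:,2]>.12]
    print('seat',m.sum(),np.round(r[0],1),np.round(r[1],1),round(r[2],1),'ztop near/mid/far',[np.median(t[abs(t[:,1]-y)<.006,2]).round(4) for y in (.045,.073,.1)])
E
python3 - <<'E'
from seat import *
from bars import bars
from basket import basket
pose(); w=snap('wrist'); P=cloud(w); seat(100,125,.535,P,w['color']); s=snap('side'); bars(cloud(s),s['color']); basket(P,w['color'])
E
```

```text
t 24.03 tcp [0.5364 0.0777 0.2324] psi 91.8 z [ 0.004  0.    -1.   ] F [ 0.7 -0.2 -0.1] w 0.401 ff 0.0 q [ 0.41  0.26 -0.75  1.52  0.18  1.42 -0.31]
seat 1379 [534.9  70.8] [15.6 75. ] 2.2 ztop near/mid/far [np.float64(0.1283), np.float64(0.1281), np.float64(0.1282)]
blue [393 225  22   7  55] [ 742.6 -209.1] [20. 53.] 149.6 0.034
green [329 240  16  23 162] [ 558.3 -209.7] [77. 18.] 87.3 0.018
green [367 253  21   6  74] [ 643.8 -256.9] [14. 50.] 169.1 0.013
basket 3440 [381. 241.] [138.  30.] 6.9
rim 967 [385. 233.] [131.  21.] 3.4
```

Call:
carry_out:
  travel:
    - [-1,0.05,0]
    - [-1,0.05,0]
    - [-1,0.05,0]
    - [-1,0.05,0]
    - [-1,0.05,0]
    - [-1,0.05,0]
    - [-1,0.05,0]
    - [-1,0.05,0]
    - [-1,0.05,0]
    - [-1,0.05,0]
    - [-1,0.05,0]
    - [-0.4,0.05,0]
    - [0,0,0]
    - [0,0,0]
  turn:
    - [0,0,0]
    - [0,0,0]
    - [0,0,0]
    - [0,0,0]
    - [0,0,0]
    - [0,0,0]
    - [0,0,0]
    - [0,0,0]
    - [0,0,0]
    - [0,0,0]
    - [0,0,0.55]
    - [0,0,0.55]
    - [0,0,0]
    - [0,0,0]
  jaw: 0

```text
time_s: 25.3
eef_pos: [0.5587, -0.2062, 0.2294]
eef_rot: [-0.001, 0.723, 0.691, 0.0]
contact_force: [-0.7, 0.6, 0.4]
grip_width: 0.998
finger_force: 0.0
```

Run:
```python
from bars import *
p,r=pose()
w=snap('wrist'); bars(cloud(w),w['color'])
```

```text
t 25.3 tcp [ 0.5587 -0.2062  0.2294] psi 87.42 z [-0.001  0.002 -1.   ] F [-0.7  0.6  0.4] w 0.998 ff 0.0 q [ 0.73  0.37 -0.59  1.38  0.2   1.45  0.11]
blue [463 120  28  45 146] [ 732.6 -183.2] [53. 16.] 70.7 0.034
green [317 131  14  63 791] [ 560.5 -206.4] [77. 16.] 87.4 0.016
green [371 192  41  13 314] [ 645.5 -256. ] [11. 52.] 170.0 0.011
```

Call:
carry_out:
  travel:
    - [0,0.07,0.5]
    - [0,0,1]
    - [0,0,1]
    - [0,0,1]
    - [0,0,1]
    - [0,0,1]
    - [0,0,1]
    - [0,0,1]
    - [0,0,1]
    - [0,0,0.8]
    - [0,0,0.5]
    - [0,0,0.3]
    - [0,0,0.2]
    - [0,0,0.1]
    - [0,0,0]
    - [0,0,0]
  turn:
    - [0,0,0]
    - [0,0,0]
    - [0,0,0]
    - [0,0,0]
    - [0,0,0]
    - [0,0,0]
    - [0,0,0]
    - [0,0,0]
    - [0,0,0]
    - [0,0,0]
    - [0,0,0]
    - [0,0,0]
    - [0,0,0]
    - [0,0,0]
    - [0,0,0]
    - [0,0,0]

```text
time_s: 26.68
eef_pos: [0.5616, -0.2073, -0.0286]
eef_rot: [0.001, 0.723, 0.691, 0.0]
contact_force: [0.6, 0.1, 0.4]
grip_width: 0.997
finger_force: 0.0
```

Call:
carry_out:
  travel:
    - [0,0,0]
    - [0,0,0]
    - [0,0,0]
    - [0,0,0]
    - [0,0,0]
    - [0,0,0]
    - [0,0,0]
    - [0,0,0]
    - [0,0,0]
    - [0,0,0]
  turn:
    - [0,0,0]
    - [0,0,0]
    - [0,0,0]
    - [0,0,0]
    - [0,0,0]
    - [0,0,0]
    - [0,0,0]
    - [0,0,0]
    - [0,0,0]
    - [0,0,0]
  jaw: 1

```text
time_s: 27.52
eef_pos: [0.5611, -0.2073, -0.0293]
eef_rot: [0.0, 0.723, 0.691, 0.0]
contact_force: [0.4, 0.0, 4.3]
grip_width: 0.171
finger_force: 59.8
```

Call:
carry_out:
  travel:
    - [0,0,-0.5]
    - [0,0,-1]
    - [0,0,-1]
    - [0,0,-1]
    - [0,0,-1]
    - [0,0,-1]
    - [0,0,-1]
    - [0,0,-1]
    - [0,0,-1]
    - [0,0,-0.5]
    - [0,0,0]
  turn:
    - [0,0,0]
    - [0,0,0]
    - [0,0,-0.27]
    - [0,0,-0.27]
    - [0,0,-0.27]
    - [0,0,-0.27]
    - [0,0,0]
    - [0,0,0]
    - [0,0,0]
    - [0,0,0]
    - [0,0,0]

```text
time_s: 28.43
eef_pos: [0.5623, -0.2074, 0.1992]
eef_rot: [0.002, 0.696, 0.718, 0.001]
contact_force: [0.6, 0.2, 0.3]
grip_width: 0.171
finger_force: 59.3
```

Call:
carry_out:
  travel:
    - [1,0.33,0]
    - [1,0.33,0]
    - [1,0.33,0]
    - [1,0.33,0]
    - [1,0.33,0]
    - [1,0.33,0]
    - [1,0.33,0]
    - [1,0.33,0]
    - [1,0.33,0]
    - [1,0.33,0]
    - [1,0.33,0]
    - [0.15,0,0]
    - [0,0,0]
    - [0,0,0]
  turn:
    - [0,0,0]
    - [0,0,0]
    - [0,0,0]
    - [0,0,0]
    - [0,0,0]
    - [0,0,0]
    - [0,0,0]
    - [0,0,0]
    - [0,0,0]
    - [0,0,0]
    - [0,0,0]
    - [0,0,0]
    - [0,0,0]
    - [0,0,0]

```text
time_s: 29.6
eef_pos: [0.6426, 0.0737, 0.1941]
eef_rot: [-0.0, 0.696, 0.718, -0.001]
contact_force: [0.7, -0.8, -1.1]
grip_width: 0.168
finger_force: 59.3
```

Run:
```python
from held import *
P,c=held(50,80,'h4')
```

```text
t 29.6 tcp [0.6426 0.0737 0.1941] psi 91.74 z [-0.002 -0.001 -1.   ] F [ 0.7 -0.8 -1.1] w 0.168 ff 59.3 q [ 0.27  0.52 -0.67  1.29  0.31  1.44 -0.34]
n 5037 ztop [0.2385 0.2395] xmid of top 0.6422 ymax top 0.112 ymax all 0.1144 zmin end 0.2266
pitch slope dz/dy -0.008
yaw axis deg 91.8
```

Call:
carry_out:
  travel:
    - [0,0.09,0.5]
    - [0,0,1]
    - [0,0,1]
    - [0,0,0.6]
    - [0,0,0.3]
    - [0,0,0]
    - [0,0,0]
  turn:
    - [0,0,0]
    - [0,0,0]
    - [0,0,0]
    - [0,0,0]
    - [0,0,0]
    - [0,0,0]
    - [0,0,0]

```text
time_s: 30.23
eef_pos: [0.6455, 0.0733, 0.1105]
eef_rot: [-0.0, 0.697, 0.717, -0.0]
contact_force: [0.2, -0.5, 0.9]
grip_width: 0.169
finger_force: 59.3
```

Run:
```python
from held import *
P,c=held(50,80,'h5')
X,Y,Z=P[...,0],P[...,1],P[...,2]
for y0 in (.034,.116):
    m=(abs(X-.645)<.014)&(Z>.1295)&(Z<.137)&(abs(Y-y0)<.02)
    if m.sum()>10: print(y0,m.sum(),np.median(P[m],0).round(4))
```

```text
t 30.23 tcp [0.6455 0.0733 0.1105] psi 91.65 z [-0. -0. -1.] F [ 0.2 -0.5  0.9] w 0.169 ff 59.3 q [ 0.27  0.57 -0.65  1.4   0.35  1.29 -0.37]
n 5136 ztop [0.1548 0.1559] xmid of top 0.645 ymax top 0.1115 ymax all 0.1139 zmin end 0.1401
pitch slope dz/dy -0.007
yaw axis deg 90.9
0.116 381 [0.6432 0.1161 0.131 ]
```

Call:
carry_out:
  travel:
    - [0.02,-0.02,0]
    - [0,0,0.25]
    - [0,0,0.2]
    - [0,0,0.15]
    - [0,0,0.15]
    - [0,0,0.15]
    - [0,0,0.1]
    - [0,0,0.1]
    - [0,0,0]
    - [0,0,0]
  turn:
    - [0,0,0]
    - [0,0,0]
    - [0,0,0]
    - [0,0,0]
    - [0,0,0]
    - [0,0,0]
    - [0,0,0]
    - [0,0,0]
    - [0,0,0]
    - [0,0,0]

```text
time_s: 31.12
eef_pos: [0.6445, 0.0744, 0.0837]
eef_rot: [0.0, 0.697, 0.718, -0.0]
contact_force: [-4.6, -2.0, 9.3]
grip_width: 0.17
finger_force: 60.6
```

Call:
carry_out:
  travel:
    - [0,0,0]
    - [0,0,0]
    - [0,0,0]
    - [0,0,0]
    - [0,0,0]
    - [0,0,0]
    - [0,0,-0.3]
    - [0,0,-0.6]
    - [0,0,-1]
    - [0,0,-1]
    - [0,0,-1]
    - [0,0,-1]
    - [0,0,-1]
    - [0,0,0]
    - [0,0,0]
  turn:
    - [0,0,0]
    - [0,0,0]
    - [0,0,0]
    - [0,0,0]
    - [0,0,0]
    - [0,0,0]
    - [0,0,0]
    - [0,0,0]
    - [0,0,0]
    - [0,0,0]
    - [0,0,0]
    - [0,0,0]
    - [0,0,0]
    - [0,0,0]
    - [0,0,0]
  jaw: 0.6

```text
time_s: 32.37
eef_pos: [0.6458, 0.0753, 0.233]
eef_rot: [0.001, 0.696, 0.718, 0.002]
contact_force: [0.3, 0.2, -0.4]
grip_width: 0.401
finger_force: 0.0
```

Run:
```python
from seat import *
pose(); w=snap('wrist'); P=cloud(w); c=w['color']; seat(100,125,.535,P,c); seat(50,80,.645,P,c); save('s1',c)
X,Y,Z=P[...,0],P[...,1],P[...,2]; H,S,V=cv2.split(cv2.cvtColor(c,cv2.COLOR_RGB2HSV))
for t,m in (('rim',(X>.40)&(X<.475)&(Y>-.08)&(Y<.1)&(Z>.10)&(Z<.14)&(V<70)),('brass',(X>.46)&(X<.54)&(Y>-.01)&(Y<.06)&(Z>.085)&(Z<.115)&(H>12)&(H<30)&(S>90)),('flag',(X>.47)&(X<.51)&(Y>.08)&(Y<.14)&(Z>.07)&(Z<.12)&((H<8)|(H>172))&(S>120))):
    p=P[m]; v,u=np.nonzero(m); print(t,m.sum(),np.percentile(p,[2,50,98],0).round(4).tolist(), u.min(),u.max(),v.min(),v.max()) if len(p) else 0
save('s1c',cv2.resize(c[60:270,180:420],None,fx=2.5,fy=2.5,interpolation=2))
```

```text
t 32.37 tcp [0.6458 0.0753 0.233 ] psi 91.72 z [ 0.004  0.001 -1.   ] F [ 0.3  0.2 -0.4] w 0.401 ff 0.0 q [ 0.26  0.51 -0.67  1.21  0.31  1.52 -0.33]
seat 1781 [535.4  71.5] [16.9 75.3] 1.6 ztop near/mid/far [np.float64(0.1279), np.float64(0.1278), np.float64(0.1279)]
seat 1361 [644.4  74.5] [15.8 73.7] 1.3 ztop near/mid/far [np.float64(0.1282), np.float64(0.1282), np.float64(0.1282)]
rim 2181 [[0.4359, -0.034, 0.1007], [0.4461, 0.0204, 0.1192], [0.4501, 0.0598, 0.1307]] 97 139 188 281
brass 121 [[0.5022, 0.0146, 0.0944], [0.5113, 0.0211, 0.1021], [0.5168, 0.0272, 0.1035]] 183 194 223 235
flag 186 [[0.4822, 0.1059, 0.0881], [0.4886, 0.1129, 0.0912], [0.4987, 0.1189, 0.0938]] 153 171 130 144
```

View pics/s1c.png

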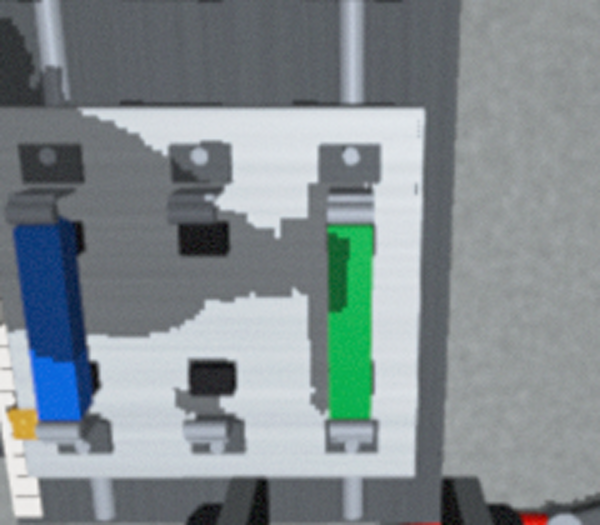

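Both bars sit level and snapped in: blue in nest0 at crop (50,320), green in nest2 (350,320), and the grey bar is in the basket. Next is the handwheel. With the reported TCP on the hub, the real pads straddle the top of the rim, so pure turns about tool y will crank it.

Call:
carry_out:
  travel:
    - [-0.26,-0.91,0]
    - [-0.26,-0.91,0]
    - [-0.26,-0.91,0]
    - [-0.26,-0.91,0]
    - [-0.26,-0.91,0]
    - [-0.26,-0.91,0]
    - [-0.26,-0.91,0]
    - [-0.26,-0.91,0]
    - [-0.26,-0.91,0]
    - [0,0,0.5]
    - [0,0,1]
    - [0,0,0.5]
    - [0,0,0]
    - [0,0,0]
  turn:
    - [0,0,0]
    - [0,0,0]
    - [0,0,0]
    - [0,0,0]
    - [0,0,0]
    - [0,0,0]
    - [0,0,0]
    - [0,0,0]
    - [0,0,0]
    - [0,0,0]
    - [0,0,0]
    - [0,0,0]
    - [0,0,0]
    - [0,0,0]
  jaw: 0.55

```text
time_s: 33.58
eef_pos: [0.441, 0.01, 0.1796]
eef_rot: [-0.001, 0.696, 0.718, -0.001]
contact_force: [0.4, 0.3, 0.5]
grip_width: 0.451
finger_force: 0.0
```

Run:
```python
from h import *
p,r=pose(); w=snap('wrist'); P=cloud(w); c=w['color']; save('wh1',c); np.savez('wh1',P=P,c=c)
X,Y,Z=P[...,0],P[...,1],P[...,2]; H,S,V=cv2.split(cv2.cvtColor(c,cv2.COLOR_RGB2HSV))
for t,m in (('rim',(X>.41)&(X<.465)&(Y>-.08)&(Y<.1)&(Z>.05)&(Z<.137)&(V<70)),('brass',(X>.46)&(X<.54)&(Y>-.01)&(Y<.06)&(Z>.085)&(Z<.115)&(H>12)&(H<30)&(S>90)),('flag',(X>.47)&(X<.51)&(Y>.08)&(Y<.14)&(Z>.07)&(Z<.12)&((H<8)|(H>172))&(S>120))):
    q=P[m]
    if len(q): v,u=np.nonzero(m); print(t,m.sum(),np.percentile(q,[1,50,99],0).round(4).tolist(), u.min(),u.max(),v.min(),v.max())
```

```text
t 33.58 tcp [0.441  0.01   0.1796] psi 91.71 z [-0.003  0.    -1.   ] F [0.4 0.3 0.5] w 0.451 ff 0.0 q [ 0.6   0.03 -0.7   1.85  0.02  1.27 -0.08]
rim 2282 [[0.4331, -0.0356, 0.0773], [0.4409, 0.0303, 0.1234], [0.4481, 0.0698, 0.1313]] 313 332 121 256
brass 317 [[0.5019, 0.0141, 0.0935], [0.5105, 0.0207, 0.102], [0.522, 0.028, 0.1036]] 395 434 164 198
flag 386 [[0.4813, 0.105, 0.0726], [0.4872, 0.1116, 0.0912], [0.4981, 0.1189, 0.0945]] 376 403 58 79
```

View pics/wh1.png

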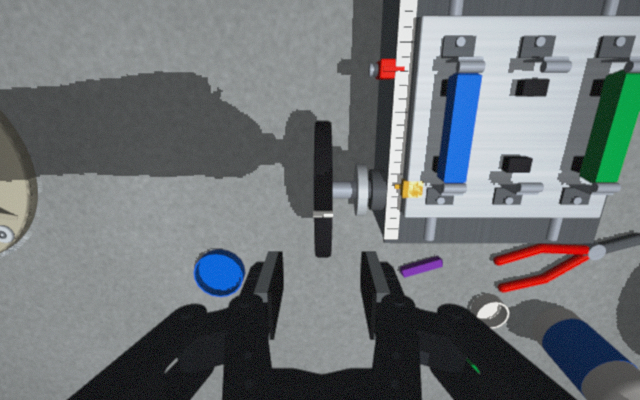

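The wheel is at (323,188) between the open fingers' line, the index line at (323,214), pointer at (410,188) and flag at (390,69).

Call:
carry_out:
  travel:
    - [0,0,1]
    - [0,0,1]
    - [0,0,1]
    - [0,0,0.7]
    - [0,0,0.4]
    - [0,0,0.25]
    - [0,0,0]
    - [0,0,0]
  turn:
    - [0,0,0]
    - [0,0,0]
    - [0,0,0]
    - [0,0,0]
    - [0,0,0]
    - [0,0,0]
    - [0,0,0]
    - [0,0,0]

```text
time_s: 34.3
eef_pos: [0.4427, 0.0102, 0.0726]
eef_rot: [0.0, 0.696, 0.718, 0.0]
contact_force: [0.1, -0.1, 0.1]
grip_width: 0.452
finger_force: 0.0
```

Call:
carry_out:
  travel:
    - [0,0,0]
    - [0,0,0]
    - [0,0,0]
    - [0,0,0]
    - [0,0,0]
    - [0,0,0]
    - [0,0,0]
    - [0,0,0]
    - [0,0,0]
    - [0,0,0]
    - [0,0,0]
    - [0,0,0]
  turn:
    - [0,1,0]
    - [0,1,0]
    - [0,1,0]
    - [0,1,0]
    - [0,1,0]
    - [0,1,0]
    - [0,1,0]
    - [0,1,0]
    - [0,1,0]
    - [0,1,0]
    - [0,0,0]
    - [0,0,0]

```text
time_s: 35.3
eef_pos: [0.4427, 0.009, 0.0719]
eef_rot: [-0.245, 0.655, 0.674, 0.238]
contact_force: [-0.6, -0.1, 0.6]
grip_width: 0.447
finger_force: 0.0
```

Run:
```python
from h import *
pose()
```

```text
t 35.3 tcp [0.4427 0.009  0.0719] psi 91.6 z [-0.017  0.642 -0.767] F [-0.6 -0.1  0.6] w 0.447 ff 0.0 q [ 0.98  0.45 -0.66  1.9  -0.41  1.17  0.58]
```

Call:
carry_out:
  travel:
    - [0,0,0]
    - [0,0,0]
    - [0,0,0]
    - [0,0,0]
    - [0,0,0]
    - [0,0,0]
    - [0,0,0]
    - [0,0,0]
  turn:
    - [0,0,0]
    - [0,0,0]
    - [0,0,0]
    - [0,0,0]
    - [0,0,0]
    - [0,0,0]
    - [0,0,0]
    - [0,0,0]
  jaw: 1

```text
time_s: 35.97
eef_pos: [0.4418, 0.0108, 0.0727]
eef_rot: [-0.245, 0.654, 0.675, 0.237]
contact_force: [-3.9, -2.2, 6.1]
grip_width: 0.154
finger_force: 59.7
```

Call:
carry_out:
  travel:
    - [0,0,0]
    - [0,0,0]
    - [0,0,0]
    - [0,0,0]
    - [0,0,0]
    - [0,0,0]
    - [0,0,0]
    - [0,0,0]
    - [0,0,0]
    - [0,0,0]
    - [0,0,0]
    - [0,0,0]
    - [0,0,0]
    - [0,0,0]
    - [0,0,0]
    - [0,0,0]
    - [0,0,0]
    - [0,0,0]
  turn:
    - [0,-0.5,0]
    - [0,-1,0]
    - [0,-1,0]
    - [0,-1,0]
    - [0,-1,0]
    - [0,-1,0]
    - [0,-1,0]
    - [0,-1,0]
    - [0,-1,0]
    - [0,-1,0]
    - [0,-1,0]
    - [0,-1,0]
    - [0,-1,0]
    - [0,-1,0]
    - [0,-1,0]
    - [0,-1,0]
    - [0,0,0]
    - [0,0,0]

```text
time_s: 37.47
eef_pos: [0.4417, 0.01, 0.0699]
eef_rot: [0.137, 0.683, 0.705, -0.133]
contact_force: [12.5, -7.1, -27.7]
grip_width: 0.149
finger_force: 62.8
```

```bash
cat > ptr.py <<'E'
from h import *
def ptr(cam,name=None):
    w=snap(cam); P=cloud(w); c=w['color']; X,Y,Z=P[...,0],P[...,1],P[...,2]; H,S,V=cv2.split(cv2.cvtColor(c,cv2.COLOR_RGB2HSV))
    if name: save(name,c)
    for t,m in (('brass',(X>.48)&(X<.53)&(Y>-.01)&(Y<.2)&(Z>.09)&(Z<.112)&(H>14)&(H<30)&(S>90)),('flag',(X>.47)&(X<.51)&(Y>.08)&(Y<.15)&(Z>.07)&(Z<.12)&((H<8)|(H>172))&(S>120))):
        q=P[m]
        if len(q)>3: v,u=np.nonzero(m); print(cam,t,m.sum(),np.percentile(q,[2,50,98],0).round(4).tolist(), u.min(),u.max(),v.min(),v.max())
    return P,c
E
python3 - <<'E'
from ptr import *
pose(); ptr('wrist'); ptr('side')
E
```

```text
t 37.47 tcp [0.4417 0.01   0.0699] psi 91.89 z [ 0.012 -0.376 -0.927] F [ 12.5  -7.1 -27.7] w 0.149 ff 62.8 q [ 0.22  0.27 -0.71  1.97  0.56  1.21 -0.72]
wrist brass 605 [[0.5009, 0.0352, 0.0934], [0.5057, 0.0435, 0.0997], [0.5101, 0.0501, 0.1036]] 447 632 76 260
wrist flag 2654 [[0.481, 0.1057, 0.0718], [0.4858, 0.1143, 0.0906], [0.4972, 0.1193, 0.0939]] 433 504 48 108
side brass 13 [[0.5032, 0.0332, 0.0942], [0.5057, 0.041, 0.103], [0.5205, 0.1016, 0.1068]] 281 284 158 176
side flag 43 [[0.4794, 0.1012, 0.0713], [0.4866, 0.1064, 0.0855], [0.4944, 0.1146, 0.0971]] 267 272 164 174
```

Call:
carry_out:
  travel:
    - [0,0,0]
    - [0,0,0]
    - [0,0,0]
    - [0,0,0]
    - [0,0,0]
  turn:
    - [0,0,0]
    - [0,0,0]
    - [0,0,0]
    - [0,0,0]
    - [0,0,0]
  jaw: 0.55

```text
time_s: 37.98
eef_pos: [0.4423, 0.0106, 0.0724]
eef_rot: [0.138, 0.683, 0.705, -0.132]
contact_force: [-0.4, 0.2, -0.1]
grip_width: 0.455
finger_force: 0.0
```

Call:
carry_out:
  travel:
    - [0,0,0]
    - [0,0,0]
    - [0,0,0]
    - [0,0,0]
    - [0,0,0]
    - [0,0,0]
    - [0,0,0]
    - [0,0,0]
    - [0,0,0]
    - [0,0,0]
    - [0,0,0]
    - [0,0,0]
    - [0,0,0]
    - [0,0,0]
    - [0,0,0]
    - [0,0,0]
    - [0,0,0]
    - [0,0,0]
    - [0,0,0]
    - [0,0,0]
  turn:
    - [0,1,0]
    - [0,1,0]
    - [0,1,0]
    - [0,1,0]
    - [0,1,0]
    - [0,1,0]
    - [0,1,0]
    - [0,1,0]
    - [0,1,0]
    - [0,1,0]
    - [0,1,0]
    - [0,1,0]
    - [0,1,0]
    - [0,1,0]
    - [0,1,0]
    - [0,1,0]
    - [0,1,0]
    - [0,1,0]
    - [0,0,0]
    - [0,0,0]

```text
time_s: 39.65
eef_pos: [0.442, 0.0096, 0.0712]
eef_rot: [-0.303, 0.632, 0.65, 0.294]
contact_force: [0.8, 0.1, 0.8]
grip_width: 0.446
finger_force: 0.0
```

Run:
```python
from ptr import *
pose(); ptr('side')
```

```text
t 39.65 tcp [0.442  0.0096 0.0712] psi 91.54 z [-0.022  0.766 -0.643] F [0.8 0.1 0.8] w 0.446 ff 0.0 q [ 1.03  0.59 -0.65  1.86 -0.46  1.24  0.67]
```

Call:
carry_out:
  travel:
    - [0,0,0]
    - [0,0,0]
    - [0,0,0]
    - [0,0,0]
    - [0,0,0]
    - [0,0,0]
    - [0,0,0]
    - [0,0,0]
  turn:
    - [0,0,0]
    - [0,0,0]
    - [0,0,0]
    - [0,0,0]
    - [0,0,0]
    - [0,0,0]
    - [0,0,0]
    - [0,0,0]
  jaw: 1

```text
time_s: 40.37
eef_pos: [0.4418, 0.0108, 0.0726]
eef_rot: [-0.303, 0.631, 0.651, 0.294]
contact_force: [-3.5, -0.6, 7.7]
grip_width: 0.155
finger_force: 59.9
```

Call:
carry_out:
  travel:
    - [0,0,0]
    - [0,0,0]
    - [0,0,0]
    - [0,0,0]
    - [0,0,0]
    - [0,0,0]
    - [0,0,0]
    - [0,0,0]
    - [0,0,0]
    - [0,0,0]
    - [0,0,0]
    - [0,0,0]
    - [0,0,0]
    - [0,0,0]
    - [0,0,0]
    - [0,0,0]
    - [0,0,0]
    - [0,0,0]
    - [0,0,0]
    - [0,0,0]
  turn:
    - [0,-0.5,0]
    - [0,-1,0]
    - [0,-1,0]
    - [0,-1,0]
    - [0,-1,0]
    - [0,-1,0]
    - [0,-1,0]
    - [0,-1,0]
    - [0,-1,0]
    - [0,-1,0]
    - [0,-1,0]
    - [0,-1,0]
    - [0,-1,0]
    - [0,-1,0]
    - [0,-1,0]
    - [0,-1,0]
    - [0,-1,0]
    - [0,-1,0]
    - [0,-0.5,0]
    - [0,0,0]

```text
time_s: 42.03
eef_pos: [0.4417, 0.0097, 0.0691]
eef_rot: [0.137, 0.682, 0.705, -0.134]
contact_force: [12.8, -8.8, -28.2]
grip_width: 0.157
finger_force: 61.2
```

Run:
```python
from ptr import *
pose(); ptr('wrist')
```

```text
t 42.03 tcp [0.4417 0.0097 0.0691] psi 91.9 z [ 0.011 -0.377 -0.926] F [ 12.8  -8.8 -28.2] w 0.157 ff 61.2 q [ 0.22  0.27 -0.71  1.97  0.56  1.21 -0.72]
wrist brass 867 [[0.5001, 0.0598, 0.0934], [0.505, 0.0678, 0.1001], [0.5183, 0.074, 0.1031]] 462 592 162 225
wrist flag 2696 [[0.481, 0.1058, 0.0716], [0.4858, 0.1143, 0.0906], [0.4973, 0.1193, 0.0939]] 433 506 48 108
```

Call:
carry_out:
  travel:
    - [0,0,0]
    - [0,0,0]
    - [0,0,0]
    - [0,0,0]
    - [0,0,0]
  turn:
    - [0,0,0]
    - [0,0,0]
    - [0,0,0]
    - [0,0,0]
    - [0,0,0]
  jaw: 0.55

```text
time_s: 42.5
eef_pos: [0.4422, 0.0104, 0.0722]
eef_rot: [0.137, 0.684, 0.704, -0.132]
contact_force: [-0.1, -0.8, 0.1]
grip_width: 0.45
finger_force: 0.0
```

Call:
carry_out:
  travel:
    - [0,0,0]
    - [0,0,0]
    - [0,0,0]
    - [0,0,0]
    - [0,0,0]
    - [0,0,0]
    - [0,0,0]
    - [0,0,0]
    - [0,0,0]
    - [0,0,0]
    - [0,0,0]
    - [0,0,0]
    - [0,0,0]
    - [0,0,0]
    - [0,0,0]
    - [0,0,0]
    - [0,0,0]
    - [0,0,0]
    - [0,0,0]
    - [0,0,0]
  turn:
    - [0,1,0]
    - [0,1,0]
    - [0,1,0]
    - [0,1,0]
    - [0,1,0]
    - [0,1,0]
    - [0,1,0]
    - [0,1,0]
    - [0,1,0]
    - [0,1,0]
    - [0,1,0]
    - [0,1,0]
    - [0,1,0]
    - [0,1,0]
    - [0,1,0]
    - [0,1,0]
    - [0,1,0]
    - [0,1,0]
    - [0,0,0]
    - [0,0,0]

```text
time_s: 44.17
eef_pos: [0.442, 0.0096, 0.0712]
eef_rot: [-0.303, 0.632, 0.65, 0.294]
contact_force: [-0.0, 0.3, 0.3]
grip_width: 0.449
finger_force: 0.0
```

Call:
carry_out:
  travel:
    - [0,0,0]
    - [0,0,0]
    - [0,0,0]
    - [0,0,0]
    - [0,0,0]
    - [0,0,0]
    - [0,0,0]
    - [0,0,0]
  turn:
    - [0,0,0]
    - [0,0,0]
    - [0,0,0]
    - [0,0,0]
    - [0,0,0]
    - [0,0,0]
    - [0,0,0]
    - [0,0,0]
  jaw: 1

```text
time_s: 44.83
eef_pos: [0.4418, 0.0108, 0.0726]
eef_rot: [-0.303, 0.631, 0.651, 0.294]
contact_force: [-2.9, -0.4, 6.1]
grip_width: 0.155
finger_force: 60.0
```

Call:
carry_out:
  travel:
    - [0,0,0]
    - [0,0,0]
    - [0,0,0]
    - [0,0,0]
    - [0,0,0]
    - [0,0,0]
    - [0,0,0]
    - [0,0,0]
    - [0,0,0]
    - [0,0,0]
    - [0,0,0]
    - [0,0,0]
    - [0,0,0]
    - [0,0,0]
    - [0,0,0]
    - [0,0,0]
    - [0,0,0]
    - [0,0,0]
    - [0,0,0]
    - [0,0,0]
  turn:
    - [0,-0.5,0]
    - [0,-1,0]
    - [0,-1,0]
    - [0,-1,0]
    - [0,-1,0]
    - [0,-1,0]
    - [0,-1,0]
    - [0,-1,0]
    - [0,-1,0]
    - [0,-1,0]
    - [0,-1,0]
    - [0,-1,0]
    - [0,-1,0]
    - [0,-1,0]
    - [0,-1,0]
    - [0,-1,0]
    - [0,-1,0]
    - [0,-1,0]
    - [0,-0.5,0]
    - [0,0,0]

```text
time_s: 46.5
eef_pos: [0.4417, 0.0098, 0.069]
eef_rot: [0.138, 0.682, 0.705, -0.134]
contact_force: [12.7, -9.5, -28.6]
grip_width: 0.156
finger_force: 61.2
```

Run:
```python
from ptr import *
pose(); P,c=ptr('wrist'); np.savez('p3',P=P,c=c)
save('p3',cv2.resize(c[20:220,400:600],None,fx=3,fy=3,interpolation=2))
```

```text
t 46.5 tcp [0.4417 0.0098 0.069 ] psi 91.91 z [ 0.011 -0.377 -0.926] F [ 12.7  -9.5 -28.6] w 0.156 ff 61.2 q [ 0.21  0.27 -0.7   1.97  0.56  1.21 -0.72]
wrist brass 1178 [[0.4992, 0.0843, 0.0932], [0.5043, 0.092, 0.1001], [0.5085, 0.0984, 0.1032]] 480 635 88 178
wrist flag 2705 [[0.481, 0.1059, 0.0717], [0.4858, 0.1143, 0.0905], [0.4972, 0.1193, 0.094]] 433 506 48 108
```

View pics/p3.png

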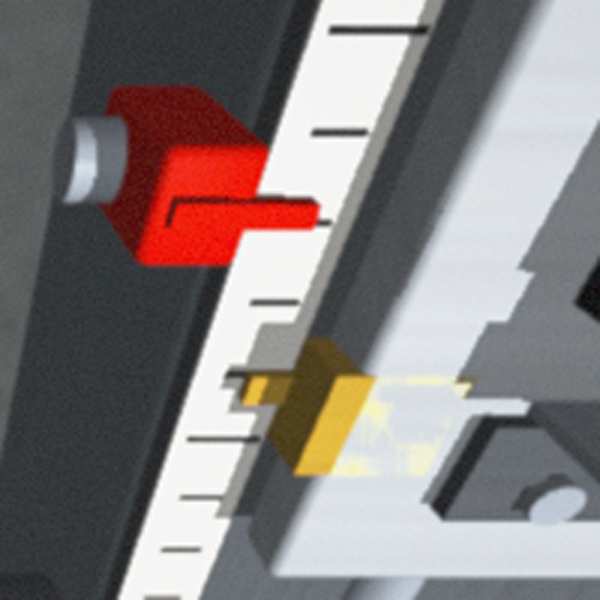

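The crop shows the flag's narrow tip at crop (315,215) and the pointer's narrow tip at (252,390), which is one scale pitch plus a bit short.

Run:
```python
from h import *
d=np.load('p3.npz'); P,c=d['P'],d['c']
H,S,V=cv2.split(cv2.cvtColor(c,cv2.COLOR_RGB2HSV))
red=((H<8)|(H>172))&(S>120); br=(H>14)&(H<30)&(S>90)
X,Z,Y=P[...,0],P[...,2],P[...,1]
m=red&(X>.4905)&(X<.5)&(Y>.08)&(Y<.15)&(Z>.08); p=P[m]; print('flag tip',m.sum(),p[:,0].max().round(4),np.percentile(p[:,1],[2,50,98]).round(4),np.median(p[:,2]))
for x1 in (.496,.498,.500):
    m=br&(X>.485)&(X<x1)&(Y>.06)&(Y<.12)&(Z>.088); p=P[m]
    if m.sum(): print('brass tip',x1,m.sum(),p[:,0].min().round(4),np.percentile(p[:,1],[2,50,98]).round(4),np.median(p[:,2]))
print(P[92,503],P[150,483],P[149,485])
```

```text
flag tip 502 0.4995 [0.1044 0.1131 0.1193] 0.09214798393053997
brass tip 0.496 2 0.4874 [0.0654 0.0664 0.0673] 0.16767261805374956
brass tip 0.498 2 0.4874 [0.0654 0.0664 0.0673] 0.16767261805374956
brass tip 0.5 52 0.4874 [0.0678 0.0909 0.0934] 0.09401701535368884
[0.49829425 0.11260176 0.09343769] [0.49876233 0.0912384  0.09515618] [0.50002612 0.09102171 0.09404533]
```

Call:
carry_out:
  travel:
    - [0,0,0]
    - [0,0,0]
    - [0,0,0]
    - [0,0,0]
    - [0,0,0]
  turn:
    - [0,0,0]
    - [0,0,0]
    - [0,0,0]
    - [0,0,0]
    - [0,0,0]
  jaw: 0.55

```text
time_s: 46.97
eef_pos: [0.4423, 0.0104, 0.0723]
eef_rot: [0.137, 0.684, 0.704, -0.132]
contact_force: [0.4, 1.4, 0.5]
grip_width: 0.447
finger_force: 0.0
```

Call:
carry_out:
  travel:
    - [0,0,0]
    - [0,0,0]
    - [0,0,0]
    - [0,0,0]
    - [0,0,0]
    - [0,0,0]
    - [0,0,0]
    - [0,0,0]
    - [0,0,0]
    - [0,0,0]
    - [0,0,0]
    - [0,0,0]
    - [0,0,0]
    - [0,0,0]
    - [0,0,0]
    - [0,0,0]
    - [0,0,0]
    - [0,0,0]
    - [0,0,0]
    - [0,0,0]
  turn:
    - [0,1,0]
    - [0,1,0]
    - [0,1,0]
    - [0,1,0]
    - [0,1,0]
    - [0,1,0]
    - [0,1,0]
    - [0,1,0]
    - [0,1,0]
    - [0,1,0]
    - [0,1,0]
    - [0,1,0]
    - [0,1,0]
    - [0,1,0]
    - [0,1,0]
    - [0,1,0]
    - [0,1,0]
    - [0,1,0]
    - [0,0,0]
    - [0,0,0]

```text
time_s: 48.63
eef_pos: [0.442, 0.0096, 0.0712]
eef_rot: [-0.303, 0.632, 0.65, 0.294]
contact_force: [1.0, -0.1, 0.5]
grip_width: 0.45
finger_force: 0.0
```

Call:
carry_out:
  travel:
    - [0,0,0]
    - [0,0,0]
    - [0,0,0]
    - [0,0,0]
    - [0,0,0]
    - [0,0,0]
    - [0,0,0]
    - [0,0,0]
  turn:
    - [0,0,0]
    - [0,0,0]
    - [0,0,0]
    - [0,0,0]
    - [0,0,0]
    - [0,0,0]
    - [0,0,0]
    - [0,0,0]
  jaw: 1

```text
time_s: 49.3
eef_pos: [0.4418, 0.0108, 0.0726]
eef_rot: [-0.303, 0.631, 0.651, 0.294]
contact_force: [-3.7, -1.0, 6.4]
grip_width: 0.155
finger_force: 60.0
```

Call:
carry_out:
  travel:
    - [0,0,0]
    - [0,0,0]
    - [0,0,0]
    - [0,0,0]
    - [0,0,0]
    - [0,0,0]
    - [0,0,0]
    - [0,0,0]
    - [0,0,0]
    - [0,0,0]
    - [0,0,0]
    - [0,0,0]
    - [0,0,0]
    - [0,0,0]
    - [0,0,0]
    - [0,0,0]
    - [0,0,0]
    - [0,0,0]
    - [0,0,0]
  turn:
    - [0,-0.5,0]
    - [0,-1,0]
    - [0,-1,0]
    - [0,-1,0]
    - [0,-1,0]
    - [0,-1,0]
    - [0,-1,0]
    - [0,-1,0]
    - [0,-1,0]
    - [0,-1,0]
    - [0,-1,0]
    - [0,-1,0]
    - [0,-1,0]
    - [0,-1,0]
    - [0,-1,0]
    - [0,-1,0]
    - [0,-0.5,0]
    - [0,0,0]
    - [0,0,0]

```text
time_s: 50.88
eef_pos: [0.4417, 0.0105, 0.069]
eef_rot: [0.087, 0.691, 0.713, -0.084]
contact_force: [16.0, -4.5, -36.0]
grip_width: 0.153
finger_force: 60.9
```

Call:
carry_out:
  travel:
    - [0,0,0]
    - [0,0,0]
    - [0,0,0]
    - [0,0,0]
    - [0,0,0]
    - [0,0,0]
  turn:
    - [0,0,0]
    - [0,0,0]
    - [0,0,0]
    - [0,0,0]
    - [0,0,0]
    - [0,0,0]
  jaw: 0.55

```text
time_s: 51.38
eef_pos: [0.4422, 0.0102, 0.0721]
eef_rot: [0.088, 0.691, 0.712, -0.085]
contact_force: [-0.4, 0.0, -0.4]
grip_width: 0.452
finger_force: 0.0
```

Run:
```python
from ptr import *
pose(); P,c=ptr('wrist'); np.savez('p4',P=P,c=c)
im=cv2.resize(c[20:180,400:600],None,fx=4,fy=3.6,interpolation=2); save('p4',im)
H,S,V=cv2.split(cv2.cvtColor(c,cv2.COLOR_RGB2HSV)); br=(H>14)&(H<30)&(S>90)
for x1 in (.498,.5,.502):
    m=br&(P[...,0]<x1)&(P[...,0]>.49)&(P[...,1]>.09)&(P[...,1]<.14)&(P[...,2]>.088)&(P[...,2]<.11)
    if m.sum(): print(x1,m.sum(),np.percentile(P[m][:,1],[2,50,98]).round(4))
```

```text
t 51.38 tcp [0.4422 0.0102 0.0721] psi 91.7 z [ 0.008 -0.242 -0.97 ] F [-0.4  0.  -0.4] w 0.452 ff 0.0 q [ 0.34  0.2  -0.7   1.98  0.4   1.12 -0.53]
wrist brass 1262 [[0.4988, 0.1061, 0.0935], [0.5037, 0.1132, 0.1009], [0.5079, 0.1198, 0.1036]] 482 620 0 94
wrist flag 1903 [[0.481, 0.1056, 0.0731], [0.4858, 0.1133, 0.0909], [0.4967, 0.1191, 0.094]] 419 483 40 86
0.498 1 [0.1143 0.1143 0.1143]
0.5 65 [0.1106 0.1127 0.1146]
0.502 127 [0.1106 0.1127 0.1146]
```

View pics/p4.png

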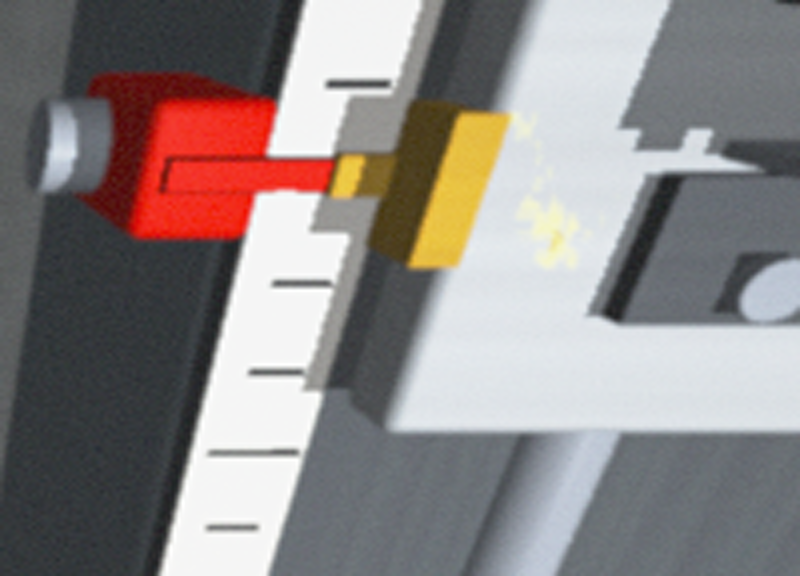

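The pointer tip at (345,175) meets the flag tip at (330,175) exactly. I'll withdraw along the tool, then check everything once more.

Call:
carry_out:
  travel:
    - [0,0,-0.4]
    - [0,0,-0.8]
    - [0,0,-1]
    - [0,0,-1]
    - [0,0,-1]
    - [0,0,-1]
    - [0,0,-0.5]
    - [0,0,0]
    - [0,0,0]
    - [0,0,0]
  turn:
    - [0,0,0]
    - [0,0,0]
    - [0,0,0]
    - [0,0,0]
    - [0,0,0]
    - [0,0,0]
    - [0,0,0]
    - [0,0,0]
    - [0,0,0]
    - [0,0,0]

```text
time_s: 52.27
eef_pos: [0.4405, 0.0443, 0.2096]
eef_rot: [0.087, 0.691, 0.712, -0.085]
contact_force: [0.8, -0.6, -0.6]
grip_width: 0.449
finger_force: 0.0
```

Run:
```python
from ptr import *
from basket import basket
pose(); P,c=ptr('wrist'); basket(P,c)
H,S,V=cv2.split(cv2.cvtColor(c,cv2.COLOR_RGB2HSV))
for n,lo,hi in (('blue',100,125),('green',50,62)):
    m=(H>=lo)&(H<=hi)&(S>100)&(P[...,2]>.115)&(P[...,2]<.16)&(P[...,0]>.5); p=P[m]
    if len(p)>20: print(n,m.sum(),np.percentile(p,[1,50,99],0).round(4).tolist())
s=snap('side'); Q=cloud(s); basket(Q,s['color']); cc=s['color']
for T,(A,k) in {'w':(P,c),'s':(Q,cc)}.items():
    k=k.astype(int); g=(k.max(-1)-k.min(-1)<20)&(A[...,2]<.04)&(A[...,2]>.013)&(A[...,0]>.33)&(A[...,0]<.43)&(A[...,1]>.2)&(A[...,1]<.36)
    print('grey',T,g.sum(),np.median(A[g],0).round(3) if g.sum() else '')
r=env.regions_of('spray','side'); m=r[0]['pixels']; print('spray z',np.percentile(Q[m][:,2],98))
```

```text
t 52.27 tcp [0.4405 0.0443 0.2096] psi 91.71 z [ 0.007 -0.242 -0.97 ] F [ 0.8 -0.6 -0.6] w 0.449 ff 0.0 q [ 0.33  0.07 -0.74  1.78  0.28  1.41 -0.43]
wrist brass 256 [[0.4995, 0.1062, 0.0933], [0.5054, 0.1132, 0.1018], [0.5183, 0.1198, 0.1034]] 399 428 71 92
wrist flag 379 [[0.4814, 0.1054, 0.0739], [0.4869, 0.1135, 0.0912], [0.496, 0.1192, 0.0942]] 374 397 66 89
no basket
blue 2340 [[0.524, 0.1267, 0.1158], [0.5305, 0.1486, 0.1279], [0.5406, 0.1673, 0.1299]]
green 59 [[0.6327, 0.1308, 0.1152], [0.6338, 0.1521, 0.1216], [0.6355, 0.1695, 0.1273]]
basket 2226 [403. 413.] [425. 204.] 69.8
rim 605 [406. 412.] [425. 195.] 69.9
grey w 0 
grey s 56 [0.374 0.308 0.02 ]
spray z 0.19059571770901315
```

Run:
```python
from h import *
s=snap('side'); P=cloud(s); c=s['color']; H,S,V=cv2.split(cv2.cvtColor(c,cv2.COLOR_RGB2HSV))
m=(H>60)&(H<85)&(S>110)&(P[...,2]<.06)&(P[...,2]>.036)&(P[...,1]>.1)&(P[...,1]<.45)&(P[...,0]<.47)&(P[...,0]>.25); print(np.percentile(P[m],[1,99],0).round(3))
print(env.hand_in())
```

```text
[[0.299 0.219 0.036]
 [0.444 0.424 0.049]]
the job is handed in; nothing more can be done
None
```

I handed the job in at about 52 s of the 210 s allowed, and no verdict came back: the grey bar is in the green basket, the blue and green bars are snapped into nests 0 and 2, the pointer is at the flag to within about 1 mm by my measurement, the gripper is clear of the wheel, and the bottle is standing.

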